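# Unlock the proofing press and stow its spring clip

### The arm

A 6-joint arm with a two-finger parallel gripper is mounted at the origin on the work surface. World frame = base frame: x ahead of the robot, y to its left, z up, the work surface at z = 0. Lengths are in m, angles in rad, forces in N, time in s.
With the tool pointing down it reaches from about 0.25 to 0.725 m from the base axis. Payload 4 kg.
Tool frame: the origin (TCP) lies between the finger pads; the fingertips stand 8 mm ahead of it and the grasp point (between the pads) lies 11 mm behind it; z points along the fingers, y is the direction in which the jaws open and shut (so a half turn about z gives the same grasp; the last joint's range is limited). The gripper opens to 85 mm and grips with 20 to 120 N. Pads are 22 mm wide; open, the fingers measure 114 mm over their backs; the gripper's body (76 mm by 85 mm) begins 54 mm behind the grasp point. The pads swing forward as they close: fully open they stand 13 mm farther back than shut.
Start: joints at [-1.244, 0.241, 0.005, 1.335, 0, 1.571], TCP at [0.161, -0.474, 0.239] pointing down, gripper open.
Joint ranges: [-2.72, 2.72], [-1.05, 1.87], [-1.09, 1.28], [-1.99, 2.15], [-1.42, 1.44], [-3.14, 3.14]. Speed limits (rad/s): [2.79, 2.79, 3.14, 3.14, 3.14, 3.14].

### API

Orientations are given as a unit quaternion [x, y, z, w].
In Python, from workcell import * gives the robot as it stands.
- The arm moves only by the tool send_rows, never from a script. Its argument "increments" is a list that holds one entry, the list of rows, each a list of 6 numbers: the shift along the tool's x, y, z in units of 50 mm (1.0 is 50 mm), then the turn, a rotation vector about the tool's x, y, z in units of 10 degrees (1.0 is 10 degrees). In form: [[[x, y, z, ax, ay, az], ...]]. A call has 1 to 8 rows; each row shifts and turns the commanded pose from where the row before left it, along the tool's axes as they then stand; what a row does not reach is not made up. A row lasts 1/8 s, in which the tool goes at most 62.5 mm and 10.7 degrees, less where a joint would pass 70% of its speed; a pose out of reach is approached as far as the arm can. A call with a number of a shift or a turn outside -1 to 1 is refused whole. A call with a gripper value outside its range is refused whole. "grip" is the closure, from 0 (fully open) to 1 (shut), set as the call begins (left out, the last holds). The fingers move at their own pace and stop on an object; the grip force is fixed at half the most. Time passes only in rows, so rows that do not move let the fingers close. It gives the time, the measured TCP pose, the force and the opening at its end, in the units of the state.
- get_obs(): the state, without advancing time (a new reading comes with each control period).
- camera(name): name is "scene" or "side" or "wrist"; returns a dict with "color" (384x512x3 uint8, red, green, blue), "z_map" (384x512 float32, m along the optical axis (not along the pixel's ray), 0 where there is no reading), "intrinsics" (3x3 intrinsics, pixels), "pose" (4x4, takes a point from camera to world coordinates); the wrist camera has in their place "mount" (4x4, takes a point from camera to tool coordinates, whose origin is the TCP and whose axes are the flange's). Camera axes: x right, y down, z forward; pixel columns grow to the right and rows downward; lengths in m; the calibration is good to about 2 mm. A picture is of the moment at which its call begins: read the wrist's pose just before it.
- job_done(): hands the job in, once; it reports no verdict.
The state is a dict: "clock": time; "joint_pos": joint angles; "joint_vel": joint speeds; "tau": joint torques, N m; "eef_pos": TCP position; "tool_rot": TCP orientation; "ft_force": force on the tool from outside, world axes, zero at the start; "ft_torque": the same for the moment, N m; "grip_width": finger opening in m.
Only numpy, scipy, OpenCV 4.12 (cv2) and the standard library are available. Lean on these libraries where they do the work, as an engineer would, in place of code of your own. Each camera call takes 0.05 s, during which the arm holds its last target.

### The job

Unlock the bench press: pull the yellow looped spring clip straight out sideways from the cross-drilled pin on the press front. Put the clip away in the open top drawer of the small cabinet, lowering it in lying flat on its side (never let it down into the drawer on edge, so lay it down on the table or the green mat and take it again as needed), then slide the drawer fully shut. Leave all the other things standing where they are.

Things in the scene. Friction and masses are not known exactly. Their poses are not given: they have to be found in the camera images.
- press: The fixed grey press, 220 mm wide, 222 mm high with its black wheels; origin under its centre, -x is its front. The red lug at its front ends 130 mm from the origin; the pin goes on from there.
- pin_hole (a point): Centre of the cross hole (11 mm) in the level steel pin, 26 mm thick, on the press front, 75 mm above the table. Axes are the press's: -x runs along the pin to its free end, 18 mm from here; the lug is 70 mm away in +x; y runs along the hole, z up. The clip's loop is always on the +y side, so the clip is pulled out in +y.
- clip_loop (a point): Centre of the loop of the yellow clip: round wire 9 mm thick, 152 mm long, 0.13 kg, all in its x-z plane (y is the plane's normal). x runs from loop to leg tip. The loop is oblong, 52 mm along x, 45 mm along z, with straight sides 30 mm long at z = +18 and -18 mm (wire centres). Grip it across the plane (9 mm) or across both sides (45 mm).
- clip_mid (a point): Point of the clip 43 mm from the loop's centre in +x, same axes; near its centre of mass and the middle of its length. Here the straight leg and the sprung wavy arm run side by side.
- clip_tip (a point): Tip of the clip's straight leg: x = +115 mm, z = -10 mm from the loop's centre. At the start the clip's plane is upright, the leg goes through the hole (loop centre 73 mm to the +y side of the hole and 10 mm higher) and the arm grips over the top of the pin. A pull of about 10 N frees it; it is clear of the pin after 60 mm.
- drawer_floor (a point): Centre of the inner floor of the open top drawer (moves with it), 70 mm above the table. -x is the way it opens, y across, z up. Inside 215 mm in x, 198 mm in y, walls 28 mm high; front panel 38 mm high, its face at x = -128 mm. The fixed cabinet is 240 mm wide, 120 mm high; with the drawer open by q its front edge stands at x = q - 114 mm; beyond that is roofed.
- cab_drawer0 (a joint): How far the drawer is open, m: 0 shut, 0.18 fully open. It slides with about 1 N.
- cab_drawer0_handle (a point): Middle of the drawer's handle bar, 11 mm thick, 130 mm long along y, 35 mm in front of the panel, 88 mm above the table.  Push it in +x of drawer_floor to shut the drawer.
- mat: Fixed green mat in front of the press, 130 x 190 mm, 3 mm thick; origin under its centre, x and y along its sides. It begins clear.
- ink_tin_mid (a point): Low white ink tin with a red band, 68 mm across, 50 mm high; its centre. Bystander.
- ink_bottle_mid (a point): Bottle with a blue label, 56 mm across, 150 mm high; its centre. Bystander.
- cleaner_mid (a point): White bottle with red cap, 60 mm across, 180 mm high; its centre. Bystander.
- tape_mid (a point): Cardboard roll, 96 mm across, 45 mm high, standing on its end; its centre. Bystander.
- scraper_mid (a point): Ink scraper 200 mm long, 65 mm wide, 20 mm high, lying; middle of its length. Bystander.
- brayer_mid (a point): Hand roller with wooden handle, 176 mm long, 116 mm wide, 42 mm high, lying on the cabinet; middle. Bystander.
- block_mid (a point): Brick-red printing block 60 x 60 x 25 mm on the table; its centre. Bystander.
Things that resemble listed ones, but are neither listed nor needed, are in the scene too. What is meant by the part that bears clip_loop is not orange, and is the smaller of those in its own colour.

How it is judged:
By the outcome, as a careful person would: the job done as asked, in the order asked, and still so for the second after the job is handed in, with the robot touching nothing.
It also fails if it takes over 67 s, if anything falls off the work surface, if the arm or the gripper's body presses on something with over 40 N, if the wrist force passes 120 N, or if a joint passes its speed limit or range.

## Working session

There is one attempt and no reset: what is moved stays moved. The work goes in short steps, Python scripts to look and compute and a tool call to move; the robot and the scene stay as the last step left them, time stands still between calls to the robot, and variables do not carry over. Pictures are saved under pics/ and viewed, and the job is handed in when it is done.

Besides the shell and the picture viewer there is one more tool, called after "Call:" as name(argument=value, ...), one argument or row to a line, values as JSON. send_rows: Moves the arm, as the interface text tells. Its arguments: {"type":"object","properties":{"increments":{"type":"array"},"grip":{"type":"number"}},"required":["increments"]}

```bash
ls; mkdir -p pics
python3 - <<'E'
from workcell import *
import cv2,numpy as np
print(get_obs())
for n in ["scene","side","wrist"]:
    c=camera(n)
    cv2.imwrite(f"pics/a_{n}.png",cv2.resize(c["color"][:,:,::-1],(800,600),interpolation=cv2.INTER_CUBIC))
    np.savez(f"pics/a_{n}.npz",**c)
    print(n,c["intrinsics"].tolist(),np.round(c.get("pose",c.get("mount")),4).tolist())
E
```

```text
pics
{'clock': 0.0, 'joint_pos': array([-1.24403909e+00,  2.41432731e-01,  3.76206598e-03,  1.33518512e+00,
       -4.99018650e-06,  1.57079932e+00]), 'joint_vel': array([-0.00173891, -0.00034616, -0.00173493, -0.00087025,  0.00109565,
       -0.00024114]), 'tau': array([-1.95995983e-05, -3.72321153e+01,  2.52405328e+01,  1.70708110e-02,
        2.98610792e-05, -9.04766267e-06]), 'eef_pos': array([ 0.16029547, -0.47298423,  0.2384175 ]), 'tool_rot': array([ 9.86683094e-01,  1.62651195e-01, -1.69951487e-04, -1.01560945e-03]), 'ft_force': array([0.49778822, 0.7200838 , 0.16712884]), 'ft_torque': array([-0.00030712, -0.01573582,  0.02338622]), 'grip_width': 0.08510089632348852}
scene [[359.299451552343, 0.0, 254.1096340939967], [0.0, 359.299451552343, 184.4697371176217], [0.0, 0.0, 1.0]] [[0.7534, 0.5428, -0.371, 0.9242], [0.6575, -0.621, 0.4266, -0.4437], [0.0012, -0.5654, -0.8248, 0.991], [0.0, 0.0, 0.0, 1.0]]
side [[376.722555043512, 0.0, 247.85342241412883], [0.0, 376.722555043512, 193.30483978804958], [0.0, 0.0, 1.0]] [[-0.7809, -0.4848, 0.394, 0.0852], [-0.6247, 0.61, -0.4876, 0.5797], [-0.0039, -0.6268, -0.7792, 1.0158], [0.0, 0.0, 0.0, 1.0]]
wrist [[276.2081322815174, 0.0, 255.77876315318926], [0.0, 276.2081322815174, 191.508094683963], [0.0, 0.0, 1.0]] [[0.0004, -0.9482, -0.3177, 0.0824], [1.0, 0.0001, 0.001, -0.0004], [-0.0009, -0.3177, 0.9482, -0.1339], [0.0, 0.0, 0.0, 1.0]]
```

View pics/a_scene.png

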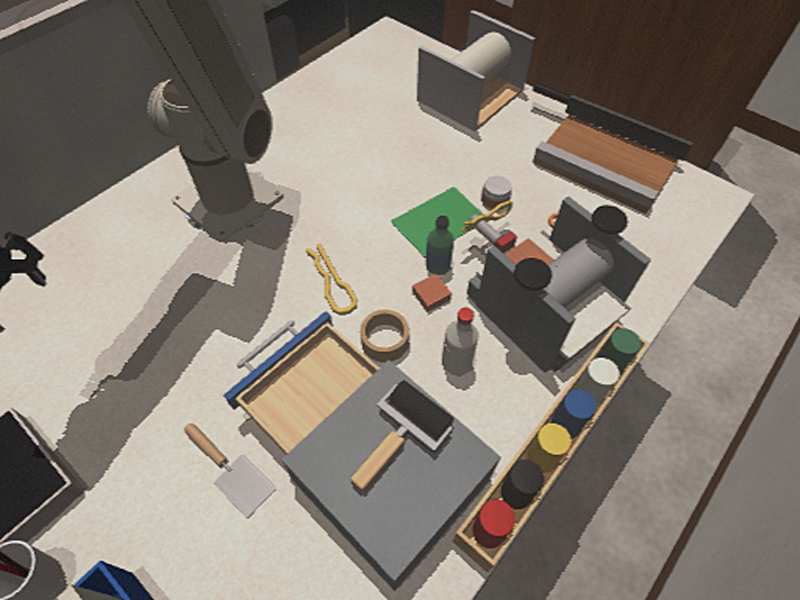

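View pics/a_side.png

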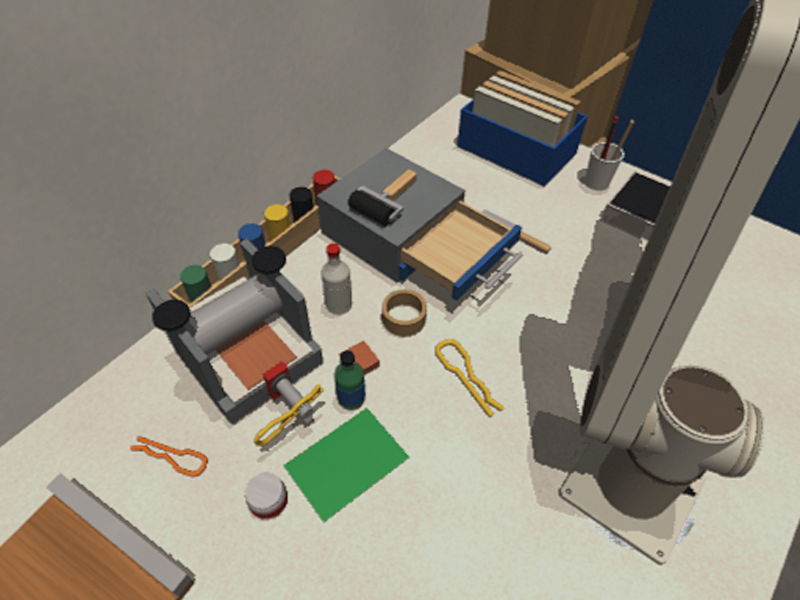

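View pics/a_wrist.png

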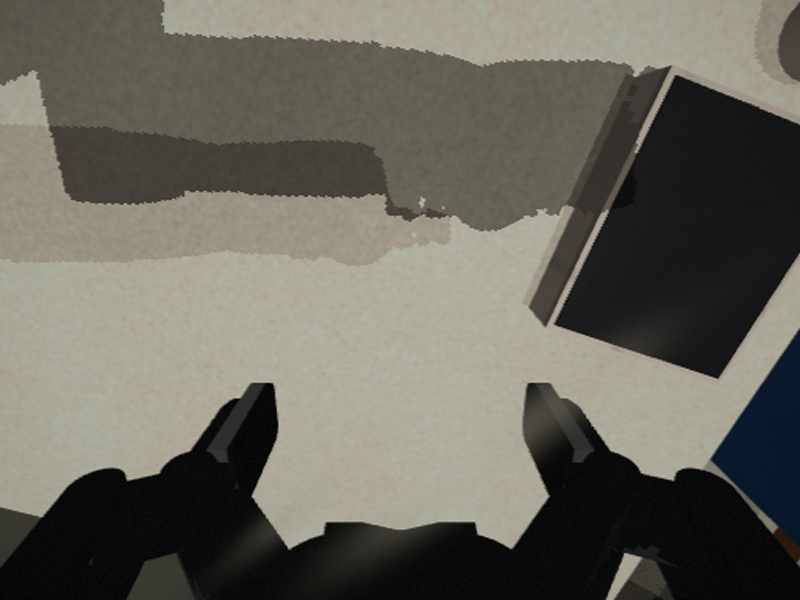

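Scene view shows the press pin with the small yellow clip (about (490,213)), the open drawer (310,385), tin (497,190), green bottle (438,245), and a larger decoy clip on the table (330,280). Next I'll build a fused top-down map.

```bash
cat > h.py <<'E'
import numpy as np,cv2
from scipy.spatial.transform import Rotation as R
def cloud(c,pose=None,zmax=3):
    K=c["intrinsics"];z=c["z_map"];P=c["pose"] if pose is None else pose
    v,u=np.mgrid[:z.shape[0],:z.shape[1]]
    p=np.stack([(u-K[0,2])/K[0,0]*z,(v-K[1,2])/K[1,1]*z,z],-1)
    return p@P[:3,:3].T+P[:3,3]
def proj(c,p,pose=None):
    P=c["pose"] if pose is None else pose
    q=(np.atleast_2d(p)-P[:3,3])@P[:3,:3]
    return q[:,:2]/q[:,2:]*np.array([c["intrinsics"][0,0],c["intrinsics"][1,1]])+c["intrinsics"][:2,2]
def top(cs,x0,x1,y0,y1,res,zmin=-.02,zmax=.4):
    # rows: x decreasing, cols: y decreasing
    H=int((x1-x0)/res);W=int((y1-y0)/res)
    im=np.zeros((H,W,3),np.uint8);hz=np.full((H,W),-1.)
    P=np.concatenate([p.reshape(-1,3) for p,_ in cs]);C=np.concatenate([c.reshape(-1,3) for _,c in cs])
    k=(P[:,2]>zmin)&(P[:,2]<zmax);P=P[k];C=C[k]
    o=np.argsort(P[:,2]);P=P[o];C=C[o]
    r=((x1-P[:,0])/res).astype(int);cc=((y1-P[:,1])/res).astype(int)
    k=(r>=0)&(r<H)&(cc>=0)&(cc<W)
    im[r[k],cc[k]]=C[k][:,::-1];hz[r[k],cc[k]]=P[k][:,2]
    return im,hz
E
python3 - <<'E'
from h import *
S={n:dict(np.load(f"pics/a_{n}.npz")) for n in ["scene","side"]}
cs=[(cloud(c),c["color"]) for c in S.values()]
im,hz=top(cs,0.1,0.95,-0.55,0.55,0.003)
im=cv2.resize(im,None,fx=2.15,fy=2.1,interpolation=cv2.INTER_NEAREST)
for i,x in enumerate(np.arange(.1,.95,.1)):
    y=int((0.95-x)/.003*2.1);cv2.line(im,(0,y),(10,y),(0,255,0),1);cv2.putText(im,f"{x:.1f}",(12,y),0,.4,(0,255,0))
for y in np.arange(-.5,.55,.1):
    x=int((0.55-y)/.003*2.15);cv2.line(im,(x,0),(x,10),(0,0,255),1);cv2.putText(im,f"{y:.1f}",(x,20),0,.4,(0,0,255))
cv2.imwrite("pics/top1.png",im);print(im.shape)
# plausibility: table height
for n,c in S.items():
    p=cloud(c);k=(np.abs(p[...,2])<.02);print(n,np.median(p[...,2][k]))
# crops
for n,b in [("scene",(210,100,420,240)),("side",(70,150,290,340))]:
    c=S[n]["color"][b[1]:b[3],b[0]:b[2],::-1]
    s=min(800/c.shape[1],600/c.shape[0]);cv2.imwrite(f"pics/crop_{n}.png",cv2.resize(c,None,fx=s,fy=s,interpolation=cv2.INTER_CUBIC))
E
```

```text
(594, 787, 3)
scene -8.896188641382974e-05
side -0.0020452899999463536
```

View pics/top1.png

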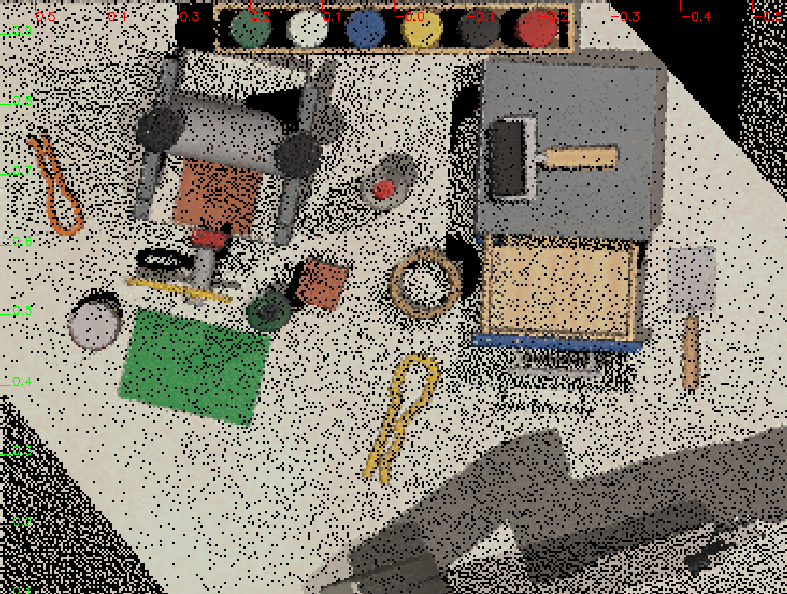

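View pics/crop_side.png

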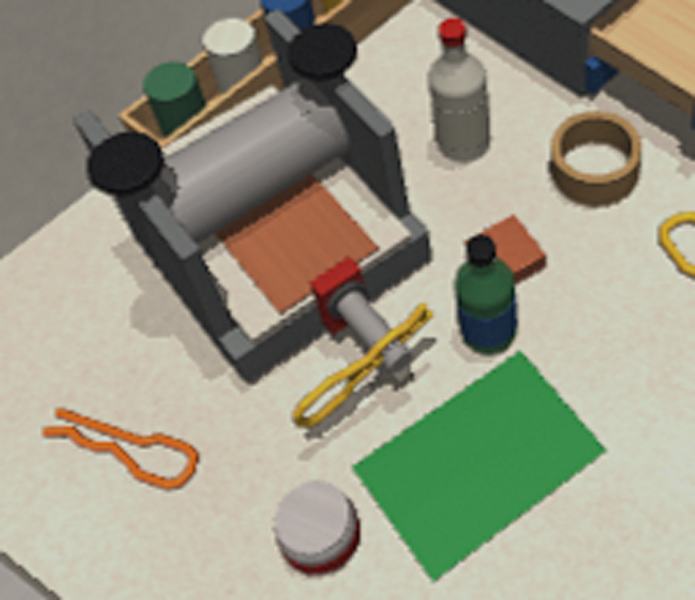

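View pics/crop_scene.png

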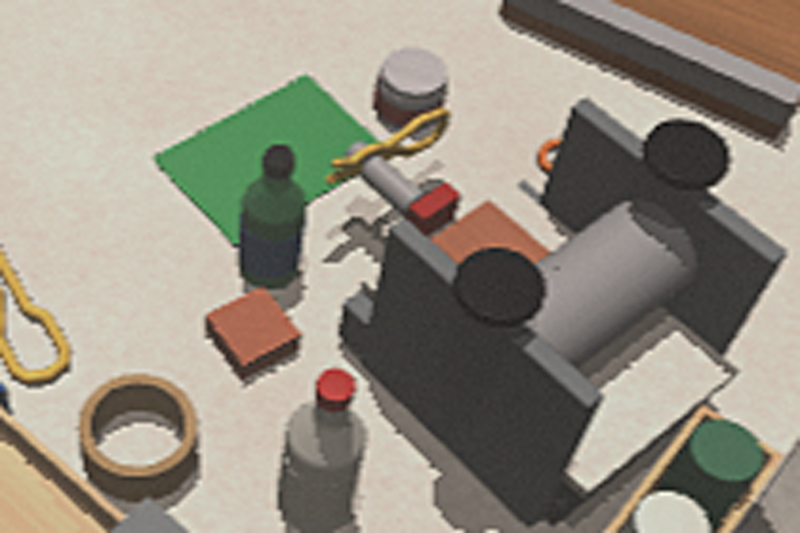

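Run:
```python
from h import *
S={n:dict(np.load(f"pics/a_{n}.npz")) for n in ["scene","side"]}
def sel(mask,box,zr):
    out=[]
    for n,c in S.items():
        p=cloud(c);m=mask(c["color"].astype(int))&(p[...,0]>box[0])&(p[...,0]<box[1])&(p[...,1]>box[2])&(p[...,1]<box[3])&(p[...,2]>zr[0])&(p[...,2]<zr[1])
        out.append(p[m]);print(n,m.sum(),end=' ')
    print();return out
yel=lambda c:(c[...,0]>c[...,2]*1.8)&(c[...,1]>c[...,2]*1.5)&(c[...,0]>90)&(c[...,1]>.6*c[...,0])
o=sel(yel,(.45,.62,.18,.48),(.04,.15))
for q in o:
    m=np.median(q,0);d=np.linalg.svd(q[:,:2]-q[:,:2].mean(0))[2][0];
    if d[1]<0:d=-d
    s=(q[:,:2]-q[:,:2].mean(0))@d
    print("med",m,"mean",q.mean(0),"dir",d,"ang",np.degrees(np.arctan2(d[1],d[0])),"ends",q[:,:2].mean(0)+d*np.percentile(s,1),q[:,:2].mean(0)+d*np.percentile(s,99),s.min(),s.max(),"z",q[:,2].min(),q[:,2].max())
    for a in np.arange(-.08,.08,.02):
        k=(s>a)&(s<a+.02); 
        if k.any(): print(round(a,3),np.round(q[k].mean(0),4),np.round(q[k][:,2].min(),4),np.round(q[k][:,2].max(),4))
g=lambda c:(c[...,1]>c[...,0]*1.6)&(c[...,1]>c[...,2]*1.4)
o=sel(g,(.3,.55,.12,.42),(-.01,.015))
q=np.concatenate(o);r=cv2.minAreaRect(q[:,:2].astype(np.float32)*1000);print("mat",r, cv2.boxPoints(r))
b=lambda c:(c[...,2]>c[...,0]*1.8)&(c[...,2]>c[...,1]*1.2)
o=sel(b,(.35,.6,-.4,-.05),(.09,.125))
for q in o:
    r=cv2.minAreaRect(q[:,:2].astype(np.float32)*1000);print("panel",r,cv2.boxPoints(r).tolist(),np.percentile(q[:,2],95))
# tin top
for n,c in S.items():
    p=cloud(c);k=(p[...,0]>.43)&(p[...,0]<.54)&(p[...,1]>.38)&(p[...,1]<.5)&(p[...,2]>.044)&(p[...,2]<.056);print("tin",cv2.minEnclosingCircle(p[k][:,:2].astype(np.float32)*1000))
    k=(p[...,0]>.36)&(p[...,0]<.5)&(p[...,1]>-.32)&(p[...,1]<-.12)&(p[...,2]>.08)&(p[...,2]<.1)&(np.ptp(c["color"],axis=-1)<40);q=p[k];print("handle",k.sum(),cv2.minAreaRect(q[:,:2].astype(np.float32)*1000))
    k=(p[...,0]>.42)&(p[...,0]<.58)&(p[...,1]>.13)&(p[...,1]<.22)&(p[...,2]>.02);q=p[k];print("bottle",q.min(0),q.max(0))
```

```text
scene 86 side 272 
med [0.53829475 0.30624738 0.08807304] mean [0.5373315  0.30185297 0.08522667] dir [0.19092386 0.98160485] ang 78.99329573048907 ends [0.52303214 0.22833509] [0.54906542 0.3621811 ] -0.07666850239790292 0.06280198107213704 z 0.0500935258174392 0.10841380468684259
-0.08 [0.5245 0.232  0.0971] 0.0854 0.1084
-0.06 [0.5276 0.2565 0.0948] 0.0806 0.099
-0.04 [0.5305 0.2716 0.094 ] 0.0853 0.1007
-0.02 [0.5362 0.294  0.0872] 0.0805 0.0939
0.0 [0.539  0.3115 0.0861] 0.0711 0.0907
0.02 [0.5435 0.3302 0.0821] 0.0539 0.0945
0.04 [0.5467 0.3514 0.07  ] 0.0501 0.0917
0.06 [0.5501 0.3619 0.0731] 0.0506 0.0844
med [0.53731692 0.3114189  0.0846165 ] mean [0.5366601  0.30749137 0.07870225] dir [0.18699998 0.98235992] ang 79.22224175041485 ends [0.52217836 0.23141496] [0.54883914 0.37147106] -0.07894537142856639 0.06648789742425455 z 0.04361260253641641 0.10630214382417913
-0.08 [0.524  0.2402 0.094 ] 0.0789 0.1063
-0.06 [0.5272 0.2584 0.089 ] 0.0757 0.0972
-0.04 [0.5314 0.2793 0.0907] 0.07 0.0975
-0.02 [0.5345 0.2968 0.0796] 0.0662 0.0926
0.0 [0.5384 0.3176 0.0746] 0.0497 0.0896
0.0
[... 763 characters left out ...]
453) [[445.71429443359375, -340.06195068359375], [459.48199462890625, -340.7197265625], [470.61492919921875, -107.70159912109375], [456.84722900390625, -107.0438232421875]] 0.10775698477299918
tin ((485.786376953125, 419.3573303222656), 31.809459686279297)
handle 446 ((447.439453125, -216.34463500976562), (196.65232849121094, 76.24485778808594), 81.32823944091797)
bottle [0.48287504 0.13135436 0.02095258] [0.55397054 0.19665354 0.15324899]
tin ((485.7763366699219, 419.92694091796875), 31.21615219116211)
handle 267 ((443.06109619140625, -213.42251586914062), (204.96420288085938, 71.97451782226562), 78.25883483886719)
bottle [0.47636929 0.15232156 0.02014232] [0.5279969  0.20603107 0.15062573]
```

```bash
cat >> h.py <<'E'
def Rot(ob): return R.from_quat(ob["tool_rot"])
def plan(ob,p,Rt,N):
    """constant row for N rows to reach p,Rt"""
    R0=Rot(ob);w=(R0.inv()*Rt).as_rotvec()/N
    A=sum((R0*R.from_rotvec(k*w)).as_matrix() for k in range(N))
    d=np.linalg.solve(A,np.asarray(p)-ob["eef_pos"])
    row=np.r_[d/.05,np.degrees(w)/10]
    print("N",N,"row",np.round(row,3).tolist());return row
def down(ax): # tool pointing down, tool x azimuth ax deg
    a=np.radians(ax);x=np.array([np.cos(a),np.sin(a),0]);z=np.array([0,0,-1.]);return R.from_matrix(np.stack([x,np.cross(z,x),z],1))
def wpose(ob,c):
    T=np.eye(4);T[:3,:3]=Rot(ob).as_matrix();T[:3,3]=ob["eef_pos"];return T@c["mount"]
E
python3 - <<'E'
from h import *
from workcell import *
o=get_obs();plan(o,[.53,.35,.24],down(79),19)
E
```

```text
N 19 row [0.943, -0.316, -0.001, -0.0, -0.0, -0.317]
```

Call:
send_rows(
  increments=[
    [[0.94,-0.32,0,0,0,-0.32],[0.94,-0.32,0,0,0,-0.32],[0.94,-0.32,0,0,0,-0.32],[0.94,-0.32,0,0,0,-0.32],[0.94,-0.32,0,0,0,-0.32],[0.94,-0.32,0,0,0,-0.32],[0.94,-0.32,0,0,0,-0.32],[0.94,-0.32,0,0,0,-0.32]],
  ],
)

```text
clock: 1.15
eef_pos: [0.4211, -0.176, 0.2391]
tool_rot: [0.926, 0.378, -0.0, -0.0]
ft_force: [0.6, -0.4, 0.1]
grip_width: 0.0854
```

Call:
send_rows(
  increments=[
    [[0.94,-0.32,0,0,0,-0.32],[0.94,-0.32,0,0,0,-0.32],[0.94,-0.32,0,0,0,-0.32],[0.94,-0.32,0,0,0,-0.32],[0.94,-0.32,0,0,0,-0.32],[0.94,-0.32,0,0,0,-0.32],[0.94,-0.32,0,0,0,-0.32],[0.94,-0.32,0,0,0,-0.32]],
  ],
)

```text
clock: 2.15
eef_pos: [0.5268, 0.2034, 0.2388]
tool_rot: [0.819, 0.574, -0.0, -0.0]
ft_force: [1.3, 0.0, 0.3]
grip_width: 0.0854
```

Call:
send_rows(
  increments=[
    [[0.94,-0.32,0,0,0,-0.32],[0.94,-0.32,0,0,0,-0.32],[0.94,-0.32,0,0,0,-0.32],[0,0,0,0,0,0]],
  ],
)

```text
clock: 2.65
eef_pos: [0.5206, 0.3539, 0.2379]
tool_rot: [0.767, 0.642, -0.001, -0.0]
ft_force: [0.6, -1.4, -0.7]
grip_width: 0.0854
```

Run:
```python
from h import *
from workcell import *
o=get_obs();print(o["clock"],o["eef_pos"],Rot(o).as_matrix()[:,0],o["joint_pos"])
c=camera("wrist");c["pose"]=wpose(o,c);np.savez("pics/b_w.npz",**c)
cv2.imwrite("pics/b_w.png",cv2.resize(c["color"][:,:,::-1],(800,600),interpolation=cv2.INTER_CUBIC))
p=cloud(c);cl=c["color"].astype(int)
y=(cl[...,0]>cl[...,2]*1.8)&(cl[...,1]>cl[...,2]*1.5)&(cl[...,0]>90)&(cl[...,1]>.6*cl[...,0])&(p[...,2]>.03)
q=p[y];m=q.mean(0);d=np.linalg.svd(q[:,:2]-m[:2])[2][0];d=d*np.sign(d[1]);s=(q[:,:2]-m[:2])@d
print(len(q),m,d,np.degrees(np.arctan2(d[1],d[0])),m[:2]+d*s.min(),m[:2]+d*s.max())
for a in np.arange(-.09,.09,.01):
    k=(s>a)&(s<a+.01)
    if k.any(): print(round(a,3),np.round(q[k].mean(0),4),np.round(q[k][:,2].min(),4),np.round(np.percentile(q[k][:,2],90),4))
```

```text
2.65 [0.52061762 0.35390489 0.23787247] [ 1.76658643e-01  9.84272055e-01 -4.96100657e-04] [5.96734396e-01 5.08789589e-01 3.94355892e-01 1.45770609e+00
 6.20085344e-04 2.34512133e+00]
2297 [0.62799007 0.28370084 0.08216609] [-0.95451855  0.29815153] 162.65338676359843 [0.72533553 0.2532942 ] [0.50052931 0.32351423]
-0.09 [0.7098 0.2607 0.0757] 0.0739 0.0765
-0.08 [0.7007 0.2643 0.0757] 0.0734 0.0765
-0.07 [0.6913 0.2681 0.0757] 0.0738 0.0765
-0.06 [0.6827 0.2729 0.0757] 0.074 0.0766
-0.05 [0.6724 0.2687 0.0756] 0.0743 0.0763
-0.04 [0.6602 0.2649 0.0759] 0.0749 0.0763
0.08 [0.5306 0.2633 0.0964] 0.0828 0.1052
```

View pics/b_w.png

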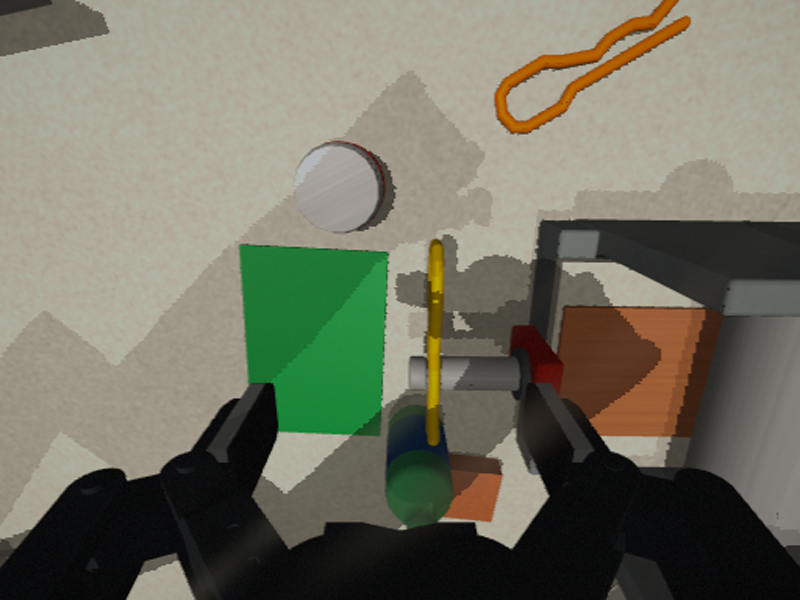

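Wrist view: clip runs upright from its loop (436,245) to its tip (432,440); pin at (465,372); tin (340,187) lies clear left of the loop, mat (315,340) is clear.

Run:
```python
from h import *
c=dict(np.load("pics/b_w.npz"));p=cloud(c);cl=c["color"].astype(int)
y=(cl[...,0]>cl[...,2]*1.8)&(cl[...,1]>cl[...,2]*1.5)&(cl[...,0]>60)&(cl[...,1]>.6*cl[...,0])&(p[...,2]>.03)&(p[...,0]<.58)&(p[...,0]>.5)
q=p[y];m=np.median(q,0)
d=np.linalg.svd(q[:,:2]-q[:,:2].mean(0))[2][0];d=d*np.sign(d[1]);s=(q[:,:2]-m[:2])@d
print(len(q),m,d,np.degrees(np.arctan2(d[1],d[0])),m[:2]+d*s.min(),m[:2]+d*s.max())
for a in np.arange(-.09,.09,.008):
    k=(s>a)&(s<a+.008)
    if k.any(): print(round(a,3),k.sum(),np.round(q[k].mean(0),4),np.round(q[k][:,2].min(),4),np.round(np.percentile(q[k][:,2],90),4))
# pin
g=(np.ptp(cl,axis=-1)<30)&(p[...,2]>.078)&(p[...,2]<.095)&(p[...,0]>.5)&(p[...,0]<.6)&(p[...,1]>.23)&(p[...,1]<.33)
q=p[g];d=np.linalg.svd(q[:,:2]-q[:,:2].mean(0))[2][0];print("pin",len(q),q.mean(0),d,np.degrees(np.arctan2(d[1],d[0])),np.percentile(q[:,2],95),q.min(0),q.max(0))
g=(cl[...,1]>cl[...,0]*1.6)&(cl[...,1]>cl[...,2]*1.4)&(np.abs(p[...,2])<.012);r=cv2.minAreaRect(p[g][:,:2].astype(np.float32)*1000);print(r,cv2.boxPoints(r).tolist(),np.median(p[g][:,2]))
```

```text
1167 [0.53763819 0.31143534 0.08919015] [0.17111133 0.9852517 ] 80.14755961878828 [0.51747296 0.19532481] [0.55843915 0.43120638]
-0.082 34 [0.5242 0.2359 0.1059] 0.1004 0.1073
-0.074 72 [0.5254 0.2425 0.1021] 0.0968 0.1051
-0.066 65 [0.5266 0.2502 0.0967] 0.0931 0.0995
-0.058 44 [0.5278 0.2583 0.0941] 0.0796 0.0969
-0.05 50 [0.5297 0.2662 0.0961] 0.08 0.0981
-0.042 53 [0.5316 0.2741 0.0954] 0.0919 0.097
-0.034 66 [0.5328 0.2819 0.0917] 0.0736 0.0946
-0.026 74 [0.5341 0.2899 0.0878] 0.0702 0.0918
-0.018 56 [0.5354 0.2975 0.0838] 0.0687 0.0871
-0.01 55 [0.5367 0.3054 0.0853] 0.068 0.0879
-0.002 58 [0.5383 0.3134 0.0851] 0.0663 0.089
0.006 61 [0.5397 0.3214 0.083 ] 0.0541 0.0908
0.014 64 [0.5407 0.3292 0.0826] 0.0511 0.0925
0.022 86 [0.5428 0.3369 0.0844] 0.0508 0.0927
0.03 79 [0.5444 0.3447 0.0821] 0.0498 0.0907
0.038 73 [0.5459 0.3527 0.0808] 0.049 0.0887
0.046 73 [0.5476 0.3605 0.082 ] 0.0496 0.0871
0.054 75 [0.5491 0.3684 0.0781] 0.0589 0.0825
0.062 19 [0.5502 0.3728 0.0695] 0.063 0.0754
pin 1326 [0.56186151 0.27113221 0.08530464] [-0.98583144  0.16773898] 170.3436151962657 0.09077708373032688 [0.51324581 0.23001279 0.07800598] [0.59998788 0.28870585 0.0949636 ]
((454.9371643066406, 273.5072021484375), (190.2158966064453, 187.9029083251953), 77.39048767089844) [[342.48919677734375, 201.20330810546875], [525.8599853515625, 160.18310546875], [567.3851318359375, 345.81109619140625], [384.01434326171875, 386.831298828125]] 0.0022351220049761644
```

Run:
```python
from h import *
from workcell import *
o=get_obs();plan(o,[.5455,.350,.107],down(80.2),4);print(2.6*.15)
```

```text
N 4 row [0.012, 0.123, 0.656, -0.002, 0.002, -0.013]
0.39
```

Call:
send_rows(
  increments=[
    [[0.01,0.12,0.66,0,0,-0.01],[0.01,0.12,0.66,0,0,-0.01],[0.01,0.12,0.66,0,0,-0.01],[0.01,0.12,0.66,0,0,-0.01],[0,0,0.3,0,0,0],[0,0,0.3,0,0,0],[0,0,0,0,0,0]],
  ],
  grip=0.5,
)

```text
clock: 3.58
eef_pos: [0.5453, 0.3476, 0.0767]
tool_rot: [0.767, 0.642, -0.001, -0.0]
ft_force: [-0.1, -0.1, 0.3]
grip_width: 0.0427
```

Run:
```python
from h import *
from workcell import *
o=get_obs();print(o["clock"],o["eef_pos"],Rot(o).as_matrix()[:,0],o["grip_width"])
c=camera("wrist");c["pose"]=wpose(o,c);np.savez("pics/c_w.npz",**c)
cv2.imwrite("pics/c_w.png",cv2.resize(c["color"][:,:,::-1],(800,600),interpolation=cv2.INTER_CUBIC))
```

```text
3.575 [0.54528302 0.34762914 0.07671652] [ 0.175264    0.98452087 -0.00109296] 0.04266211093393256
```

View pics/c_w.png

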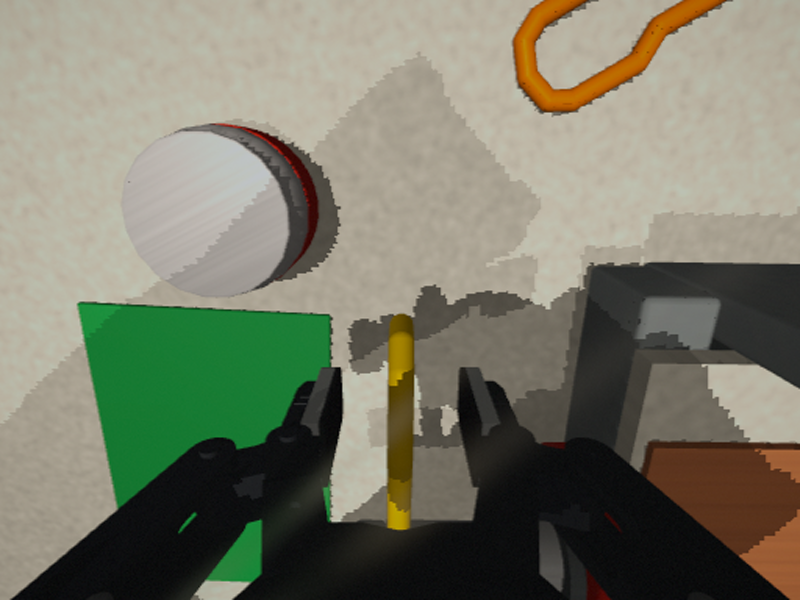

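Clip (400,420) is centred between the pads (340 and 460). Close.

Call:
send_rows(
  increments=[
    [[0,0,0,0,0,0],[0,0,0,0,0,0],[0,0,0,0,0,0],[0,0,0,0,0,0]],
  ],
  grip=1.0,
)

```text
clock: 4.12
eef_pos: [0.5459, 0.3488, 0.078]
tool_rot: [0.766, 0.642, 0.001, -0.0]
ft_force: [-1.3, 1.6, 1.6]
grip_width: 0.0067
```

Call:
send_rows(
  increments=[
    [[0,0,-0.065,0,0.25,0],[0,0,-0.065,0,0.25,0],[0,0,-0.065,0,0.25,0],[0,0,-0.065,0,0.25,0],[0,0,0,0,0,0]],
  ],
)

```text
clock: 4.75
eef_pos: [0.5458, 0.3471, 0.091]
tool_rot: [0.764, 0.64, 0.067, -0.056]
ft_force: [-1.3, 1.7, 2.6]
grip_width: 0.0069
```

Run:
```python
from h import *
from workcell import *
o=get_obs();print(o["clock"],o["eef_pos"],Rot(o).as_matrix(),o["grip_width"],o["ft_force"],o["ft_torque"])
for n,b in [("wrist",None),("side",(150,200,280,320)),("scene",(270,90,360,190))]:
    c=camera(n);np.savez(f"pics/d_{n}.npz",**c);im=c["color"][:,:,::-1]
    if b: im=im[b[1]:b[3],b[0]:b[2]]
    s=min(800/im.shape[1],600/im.shape[0]);cv2.imwrite(f"pics/d_{n}.png",cv2.resize(im,None,fx=s,fy=s,interpolation=cv2.INTER_CUBIC))
```

```text
4.75 [0.54582994 0.34712294 0.09103876] [[ 1.72782690e-01  9.84462750e-01  3.12927385e-02]
 [ 9.69425249e-01 -1.75592074e-01  1.71412107e-01]
 [ 1.74243591e-01  7.18925997e-04 -9.84702318e-01]] 0.006932025237667585 [-1.27366901  1.65010636  2.57521606] [-0.04381918  0.27372491 -0.05077666]
```

View pics/d_side.png

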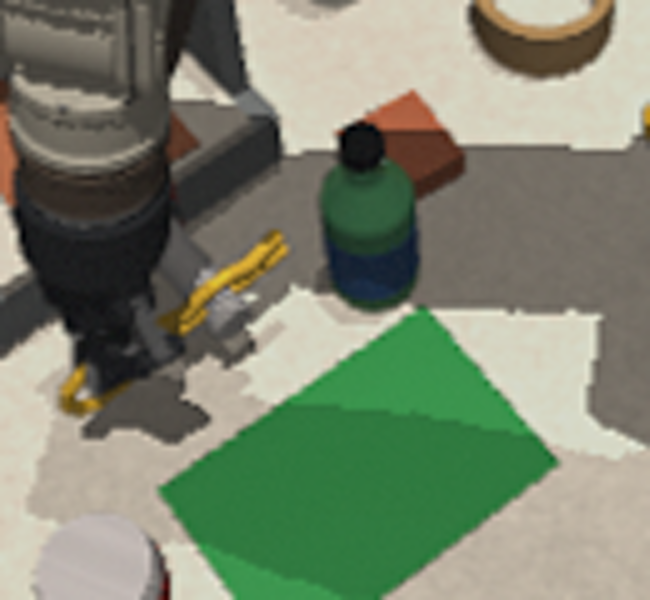

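View pics/d_scene.png

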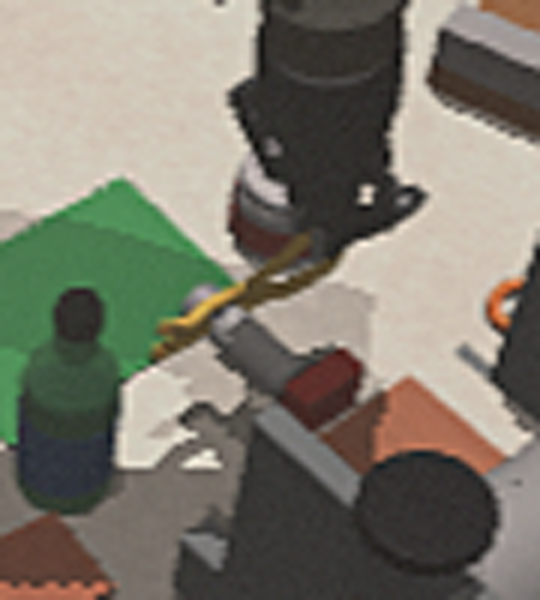

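Call:
send_rows(
  increments=[
    [[0.1,0,0.018,0,0,0],[0.1,0,0.018,0,0,0],[0.1,0,0.018,0,0,0],[0.1,0,0.018,0,0,0]],
  ],
)

```text
clock: 5.4
eef_pos: [0.5489, 0.3669, 0.0894]
tool_rot: [0.764, 0.64, 0.066, -0.056]
ft_force: [-1.1, -6.4, 0.3]
grip_width: 0.0066
```

Call:
send_rows(
  increments=[
    [[0.2,0,0.035,0,0,0],[0.2,0,0.035,0,0,0],[0.2,0,0.035,0,0,0],[0.2,0,0.035,0,0,0],[0.2,0,0.035,0,0,0],[0.2,0,0.035,0,0,0]],
  ],
)

```text
clock: 6.15
eef_pos: [0.56, 0.4284, 0.0904]
tool_rot: [0.763, 0.64, 0.067, -0.056]
ft_force: [-0.6, -0.1, -0.2]
grip_width: 0.0068
```

```bash
cat > look.py <<'E'
import sys
from h import *
from workcell import *
def look(tag,crops):
    o=get_obs();print(o["clock"],o["eef_pos"].round(4),"x",Rot(o).as_matrix()[:,0].round(3),"y",Rot(o).as_matrix()[:,1].round(3),"z",Rot(o).as_matrix()[:,2].round(3),"gw",o["grip_width"].round(4),"F",o["ft_force"].round(1),"T",o["ft_torque"].round(2),"q",o["joint_pos"].round(2))
    out={}
    for n,b in crops:
        c=camera(n)
        if n=="wrist": c["pose"]=wpose(o,c)
        np.savez(f"pics/{tag}_{n}.npz",**c);im=c["color"][:,:,::-1]
        if b: im=im[b[1]:b[3],b[0]:b[2]]
        s=min(800/im.shape[1],600/im.shape[0]);cv2.imwrite(f"pics/{tag}_{n}.png",cv2.resize(im,None,fx=s,fy=s,interpolation=cv2.INTER_CUBIC))
        out[n]=c
    return o,out
E
python3 - <<'E'
from look import *
look("e",[("side",(130,200,280,320)),("scene",(270,70,390,190))])
E
```

```text
Traceback (most recent call last):
  File "look.py", line 5, in look
    o=get_obs();print(o["clock"],o["eef_pos"].round(4),"x",Rot(o).as_matrix()[:,0].round(3),"y",Rot(o).as_matrix()[:,1].round(3),"z",Rot(o).as_matrix()[:,2].round(3),"gw",o["grip_width"].round(4),"F",o["ft_force"].round(1),"T",o["ft_torque"].round(2),"q",o["joint_pos"].round(2))
                                                                                                                                                                           ^^^^^^^^^^^^^^^^^^^^^
AttributeError: 'float' object has no attribute 'round'
```

```bash
sed -i 's/o\["grip_width"\].round(4)/round(float(o["grip_width"]),4)/' look.py
python3 - <<'E'
from look import *
look("e",[("side",(130,200,280,320)),("scene",(270,70,390,190))])
E
```

```text
6.15 [0.56   0.4284 0.0904] x [0.172 0.97  0.174] y [ 0.985 -0.175  0.   ] z [ 0.031  0.171 -0.985] gw 0.0068 F [-0.6 -0.1 -0.2] T [-0.06  0.06 -0.03] q [0.6  0.64 0.22 1.02 0.12 2.35]
```

View pics/e_side.png

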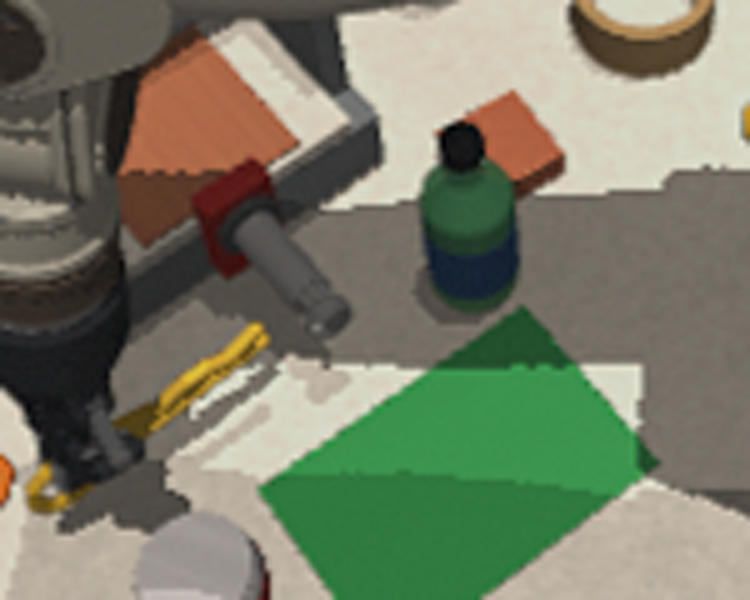

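View pics/e_scene.png

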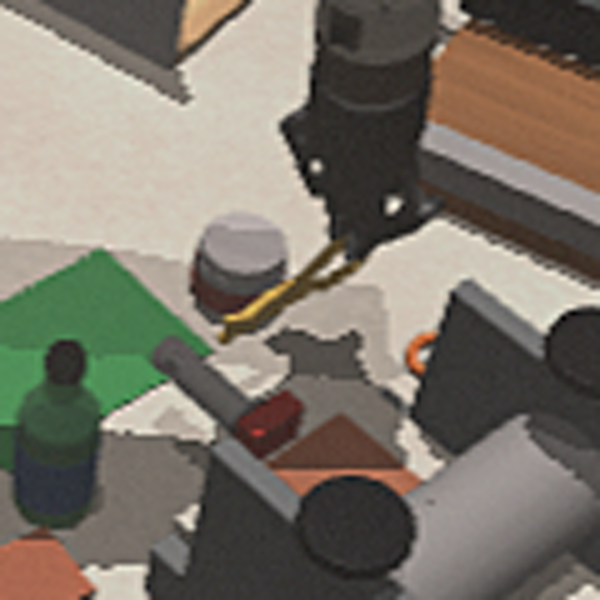

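Side view: the clip (tip at (265,335)) is fully clear of the pin (330,310). Now lift, and carry over the mat with a roll to lay it nearly flat.

Run:
```python
from look import *
o=get_obs()
up=plan(o,o["eef_pos"]+[0,0,.07],Rot(o),2)
o2=dict(o);o2["eef_pos"]=o["eef_pos"]+[0,0,.07]
py=np.array([np.cos(np.radians(80.2)),np.sin(np.radians(80.2)),0]);px=np.array([py[1],-py[0],0])
# target: level clip a (tool x pitched up 3deg), roll -55
T=down(80.2)*R.from_euler('y',3,degrees=True)
T=R.from_rotvec(-np.radians(55)*-py*-1)*T
print(T.as_matrix().round(3))
plan(o2,[.440,.322,.12],T,7)
```

```text
N 2 row [0.122, 0.0, -0.689, 0.0, 0.0, 0.0]
[[ 0.128  0.565  0.815]
 [ 0.991 -0.098 -0.088]
 [ 0.03   0.819 -0.573]]
N 7 row [-0.359, -0.312, -0.054, -0.78, -0.092, -0.092]
```

Call:
send_rows(
  increments=[
    [[0.12,0,-0.69,0,0,0],[0.12,0,-0.69,0,0,0],[-0.36,-0.31,-0.05,0,-0.1,0],[-0.36,-0.31,-0.05,-0.78,-0.09,-0.09],[-0.36,-0.31,-0.05,-0.78,-0.09,-0.09],[-0.36,-0.31,-0.05,-0.78,-0.09,-0.09],[-0.36,-0.31,-0.05,-0.78,-0.09,-0.09]],
  ],
)

```text
clock: 7.12
eef_pos: [0.4686, 0.3509, 0.1485]
tool_rot: [0.73, 0.624, 0.21, 0.18]
ft_force: [0.1, -0.1, -1.0]
grip_width: 0.007
```

Run:
```python
from look import *
o=get_obs();print(o["eef_pos"],Rot(o).as_matrix().round(3),o["ft_force"],o["joint_pos"])
py=np.array([np.cos(np.radians(80.2)),np.sin(np.radians(80.2)),0])
T=R.from_rotvec(-np.radians(55)*py)*(down(80.2)*R.from_euler('y',3,degrees=True))
plan(o,[.440,.322,.12],T,4)
```

```text
[0.4685763  0.35086595 0.1485137 ] [[ 0.132  0.837  0.532]
 [ 0.988 -0.155 -0.   ]
 [ 0.082  0.525 -0.847]] [ 0.07127139 -0.13790214 -1.04448686] [ 0.84494242  0.23002725 -0.41394548  0.53244887 -0.40918375  2.48910142]
N 4 row [-0.17, -0.181, 0.021, -0.58, -0.05, -0.057]
```

Call:
send_rows(
  increments=[
    [[-0.17,-0.18,0.02,-0.58,-0.05,-0.06],[-0.17,-0.18,0.02,-0.58,-0.05,-0.06],[-0.17,-0.18,0.02,-0.58,-0.05,-0.06],[-0.17,-0.18,0.02,-0.58,-0.05,-0.06],[0,0,0,0,0,0]],
  ],
)

```text
clock: 7.75
eef_pos: [0.4384, 0.321, 0.1167]
tool_rot: [0.669, 0.585, 0.31, 0.337]
ft_force: [-0.7, 0.6, -1.9]
grip_width: 0.0067
```

Run:
```python
from look import *
o,C=look("f",[("side",(130,200,330,350)),("scene",(230,70,390,190)),("wrist",None)])
c=C["wrist"];p=cloud(c);cl=c["color"].astype(int)
M=Rot(o).as_matrix()
for n in C:
    c=C[n];p=cloud(c);cl=c["color"].astype(int)
    y=(cl[...,0]>cl[...,2]*1.8)&(cl[...,1]>cl[...,2]*1.5)&(cl[...,0]>60)&(cl[...,1]>.6*cl[...,0])&(p[...,2]>.03)&(p[...,0]<.53)&(p[...,0]>.37)&(p[...,1]>.15)
    q=(p[y]-o["eef_pos"])@M
    print(n,len(q),"world",p[y].min(0).round(3),p[y].max(0).round(3))
    for a in np.arange(-.14,.06,.02):
        k=(q[:,0]>a)&(q[:,0]<a+.02)
        if k.sum()>3: print(round(a,2),k.sum(),np.percentile(q[k],5,axis=0).round(4),np.percentile(q[k],95,axis=0).round(4),p[y][k][:,2].min().round(4))
```

```text
7.75 [0.4384 0.321  0.1167] x [0.124 0.992 0.021] y [ 0.574 -0.089  0.814] z [ 0.81  -0.088 -0.58 ] gw 0.0067 F [-0.7  0.6 -1.9] T [0.17 0.99 0.01] q [ 1.05  0.3  -0.74  0.01 -0.84  2.52]
side 250 world [0.401 0.201 0.096] [0.466 0.345 0.214]
-0.12 38 [-0.1189 -0.0032 -0.0233] [-0.1013  0.0023 -0.0029] 0.1147
-0.1 36 [-0.0992 -0.0027 -0.0147] [-0.082   0.0028  0.0013] 0.1134
-0.08 48 [-0.0794 -0.0045 -0.0132] [-0.061   0.003   0.0062] 0.1082
-0.06 41 [-0.0591 -0.0033 -0.0078] [-0.0424  0.0027  0.0109] 0.1069
-0.04 12 [-0.0391 -0.0036 -0.009 ] [-0.0233  0.0033  0.0256] 0.101
-0.02 13 [-0.0175  0.0002 -0.0353] [-0.0014  0.0318  0.0317] 0.0978
0.0 44 [ 0.0013 -0.0034 -0.0751] [0.0194 0.0575 0.0323] 0.096
0.02 17 [ 0.0204 -0.0028 -0.001 ] [0.0248 0.0042 0.0187] 0.1061
scene 155 world [0.405 0.2   0.097] [0.469 0.339 0.132]
-0.12 25 [-0.1182  0.0012 -0.0222] [-0.1013  0.0066 -0.0026] 0.1169
-0.1 24 [-0.0991  0.0016 -0.0148] [-0.0819  0.0062  0.0032] 0.1159
-0.08 22 [-0.0794  0.0015 -0.0128] [-0.0634  0.0072  0.0083] 0.1129
-0.06 23 [-0.0596  0.0017 -0.008 ] [-0.0413  0.0074  0.0124] 0.1116
-0.04 24 [-0.0377  0.0007 -0.0102] [-0.0205  0.0068  0.025 ] 0.1039
-0.02 14 [-0.018   0.0025 -0.011 ] [-0.0063  0.0088  0.0296] 0.1016
0.0 20 [0.0011 0.0014 0.0013] [0.0193 0.0094 0.0317] 0.0968
wrist 1981 world [0.385 0.188 0.066] [0.517 0.345 0.157]
-0.14 12 [-0.1273  0.0057  0.066 ] [-0.1212  0.0058  0.072 ] 0.0768
-0.12 21 [-0.1196  0.0058  0.0723] [-0.1129  0.007   0.0864] 0.0698
-0.06 196 [-0.0524 -0.0048 -0.0087] [-0.0406  0.0028 -0.0051] 0.1144
-0.04 341 [-0.039  -0.0041 -0.013 ] [-0.0215  0.0033 -0.0069] 0.0664
-0.02 476 [-0.0187 -0.0033 -0.0148] [-0.001   0.0029 -0.0101] 0.119
0.0 622 [ 0.0014 -0.0038 -0.0106] [ 0.0191  0.0035 -0.0013] 0.1135
0.02 313 [ 0.0204 -0.004  -0.0014] [0.025  0.0032 0.0162] 0.1023
```

View pics/f_side.png

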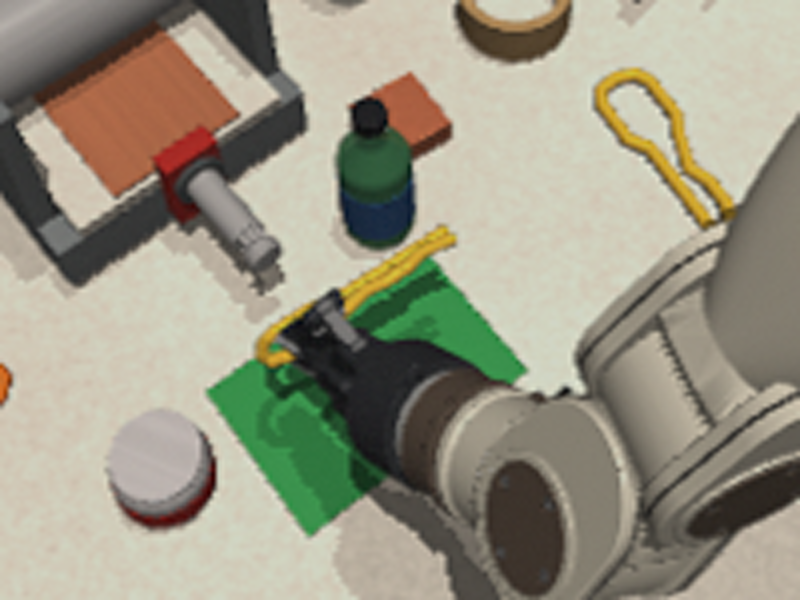

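View pics/f_wrist.png

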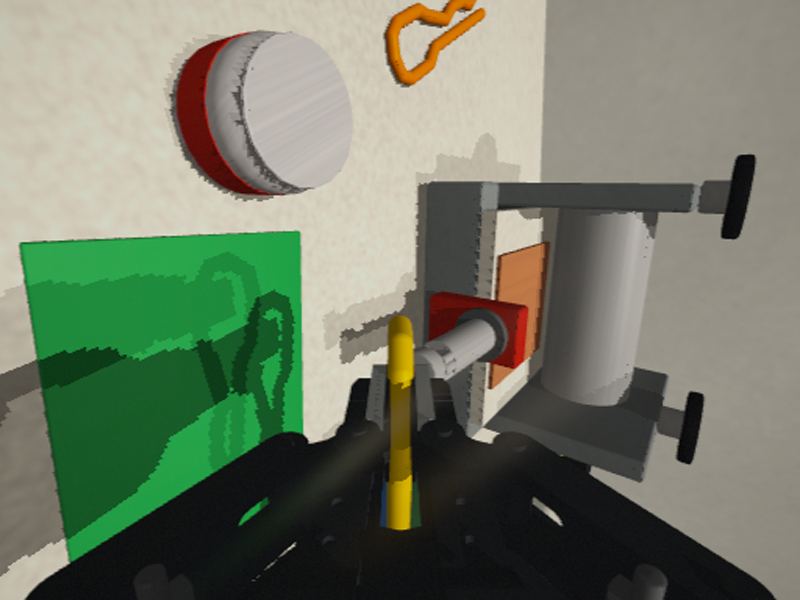

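Call:
send_rows(
  increments=[
    [[0,0,0,0,0.5,0],[0,0,0,0,0.5,0],[0,0,0,0,0,0]],
  ],
)

```text
clock: 8.28
eef_pos: [0.441, 0.3208, 0.1198]
tool_rot: [0.642, 0.608, 0.37, 0.285]
ft_force: [-0.3, -0.4, -1.1]
grip_width: 0.0069
```

Run:
```python
from look import *
o=get_obs();print(o["eef_pos"]);plan(o,o["eef_pos"]-[0,0,.078],Rot(o),4)
plan(o,o["eef_pos"]-[0,0,.004],Rot(o),1)
```

```text
[0.44104831 0.32081415 0.11976194]
N 4 row [-0.05, -0.318, 0.22, 0.0, 0.0, 0.0]
N 1 row [-0.01, -0.065, 0.045, 0.0, 0.0, 0.0]
```

Call:
send_rows(
  increments=[
    [[-0.05,-0.32,0.22,0,0,0],[-0.05,-0.32,0.22,0,0,0],[-0.05,-0.32,0.22,0,0,0],[-0.05,-0.32,0.22,0,0,0],[-0.01,-0.065,0.045,0,0,0],[-0.01,-0.065,0.045,0,0,0],[0,0,0,0,0,0]],
  ],
)

```text
clock: 9.15
eef_pos: [0.4407, 0.3229, 0.0335]
tool_rot: [0.641, 0.609, 0.37, 0.285]
ft_force: [0.3, -0.5, -1.7]
grip_width: 0.0065
```

Run:
```python
from look import *
o,C=look("g",[("side",(130,200,330,350)),("scene",(230,70,390,190))])
for n in C:
    c=C[n];p=cloud(c);cl=c["color"].astype(int)
    y=(cl[...,0]>cl[...,2]*1.8)&(cl[...,1]>cl[...,2]*1.5)&(cl[...,0]>60)&(cl[...,1]>.6*cl[...,0])&(p[...,0]<.53)&(p[...,0]>.37)&(p[...,1]>.15)&(p[...,2]<.06)
    print(n,y.sum(),p[y].min(0).round(4),p[y].max(0).round(4))
```

```text
9.15 [0.4407 0.3229 0.0335] x [-0.017  0.992  0.127] y [ 0.569 -0.095  0.817] z [ 0.822  0.086 -0.563] gw 0.0065 F [ 0.3 -0.5 -1.7] T [-0.05  0.99  0.01] q [ 0.98  0.54 -0.96 -0.69 -0.69  2.32]
side 472 [ 0.4221  0.1902 -0.0024] [0.5295 0.66   0.0504]
scene 135 [ 0.4091  0.1997 -0.0017] [0.5108 0.7718 0.0448]
```

View pics/g_side.png

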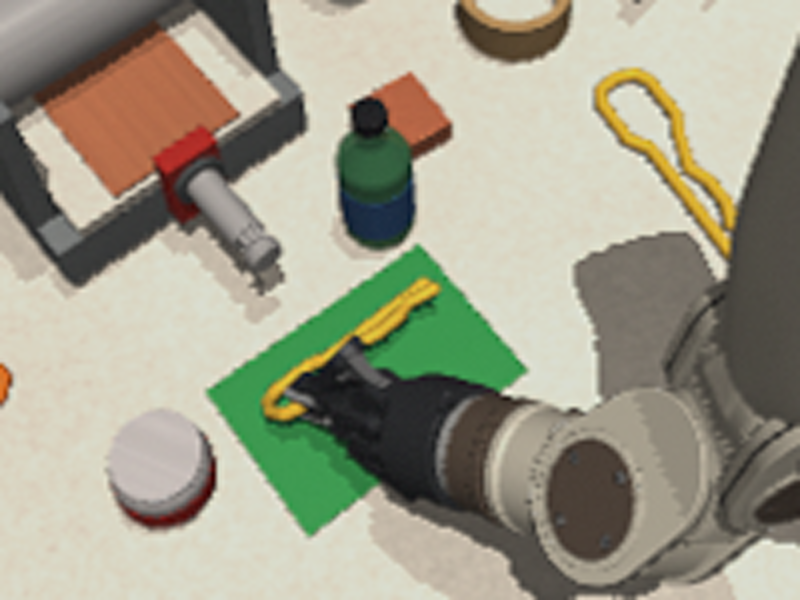

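View pics/g_scene.png

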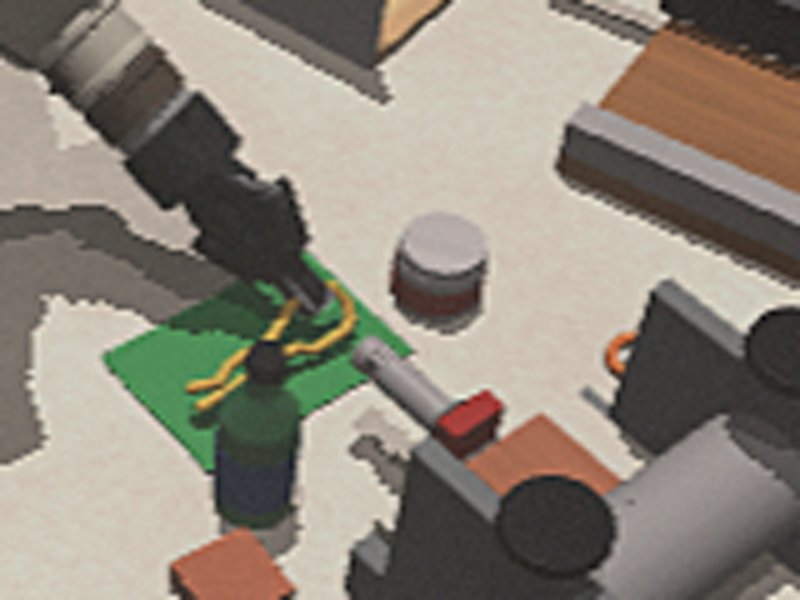

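Call:
send_rows(
  increments=[
    [[-0.008,-0.05,0.035,0,0,0],[-0.008,-0.05,0.035,0,0,0],[0,0,0,0,0,0]],
  ],
)

```text
clock: 9.62
eef_pos: [0.4402, 0.3221, 0.0265]
tool_rot: [0.64, 0.61, 0.37, 0.285]
ft_force: [0.5, 0.3, -1.5]
grip_width: 0.0067
```

Call:
send_rows(
  increments=[
    [[0,0,0,0,0,0],[0,0,0,0,0,0],[0,0,0,0,0,0]],
  ],
  grip=0.77,
)

```text
clock: 10.0
eef_pos: [0.4403, 0.3223, 0.0269]
tool_rot: [0.64, 0.61, 0.37, 0.285]
ft_force: [0.3, 0.1, -0.9]
grip_width: 0.0197
```

Run:
```python
from look import *
o,C=look("h",[("side",(130,200,330,350)),("scene",(230,70,390,190)),("wrist",None)])
```

```text
10.0 [0.4403 0.3223 0.0269] x [-0.017  0.992  0.127] y [ 0.57  -0.094  0.816] z [ 0.822  0.086 -0.563] gw 0.0197 F [ 0.3  0.1 -0.9] T [-0.07  0.94  0.02] q [ 0.98  0.56 -0.97 -0.71 -0.69  2.32]
```

View pics/h_side.png

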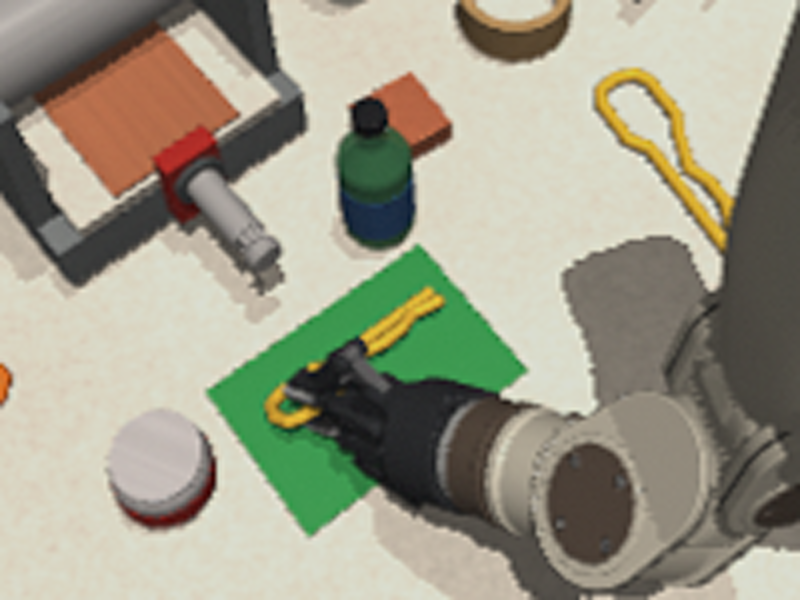

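View pics/h_scene.png

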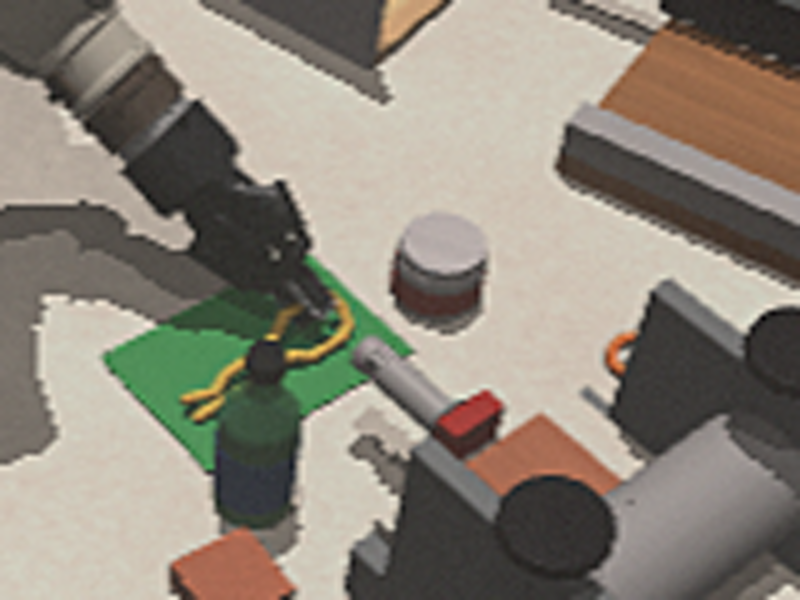

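Call:
send_rows(
  increments=[
    [[0,0,-0.15,0,0,0],[0,0,-0.2,0,0,0],[0,0,-0.2,0,0,0],[0,0,-0.25,0,0,0],[0,0,-0.4,0,0,0],[0,0,-0.4,0,0,0]],
  ],
)

```text
clock: 10.9
eef_pos: [0.3737, 0.3152, 0.0726]
tool_rot: [0.64, 0.61, 0.37, 0.285]
ft_force: [-0.2, 1.2, -0.0]
grip_width: 0.0194
```

Run:
```python
from look import *
o,C=look("i",[("side",(130,200,330,350)),("scene",(230,70,390,190)),("wrist",None)])
```

```text
10.9 [0.3737 0.3152 0.0726] x [-0.018  0.992  0.127] y [ 0.57  -0.094  0.816] z [ 0.822  0.087 -0.563] gw 0.0194 F [-0.2  1.2 -0. ] T [-0.14  0.84 -0.04] q [ 1.15  0.36 -1.02 -0.44 -0.79  2.49]
```

View pics/i_side.png

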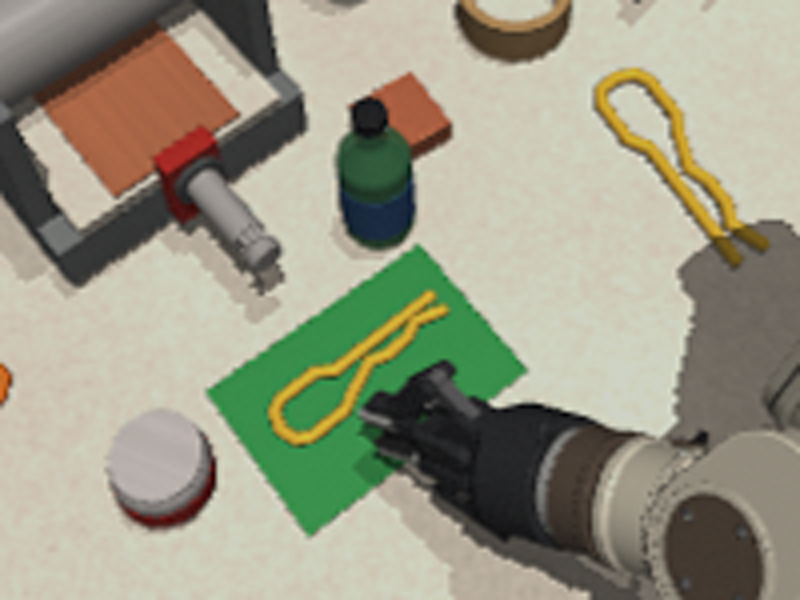

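View pics/i_wrist.png

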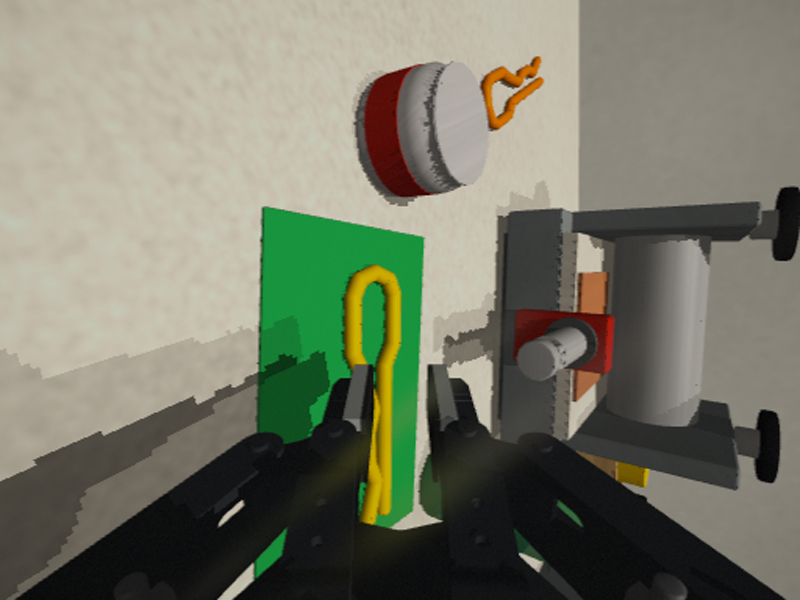

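The clip lies flat on the mat: loop at (310,410), tips (435,300) in the side view. Measure it.

```bash
cat > clip.py <<'E'
from h import *
def clipfit(c,zr=(.0,.02),box=(.36,.52,.15,.42)):
    p=cloud(c);cl=c["color"].astype(int)
    y=(cl[...,0]>cl[...,2]*1.8)&(cl[...,1]>cl[...,2]*1.5)&(cl[...,0]>60)&(cl[...,1]>.6*cl[...,0])&(p[...,0]<box[1])&(p[...,0]>box[0])&(p[...,1]>box[2])&(p[...,1]<box[3])&(p[...,2]<zr[1])&(p[...,2]>zr[0])
    q=p[y]
    d=np.linalg.svd(q[:,:2]-q[:,:2].mean(0))[2][0]
    s=(q[:,:2]-q[:,:2].mean(0))@d
    # loop end = wider spread
    n=np.array([-d[1],d[0]]);t=(q[:,:2]-q[:,:2].mean(0))@n
    lo=np.ptp(t[s<np.percentile(s,40)]);hi=np.ptp(t[s>np.percentile(s,60)])
    if lo>hi: d=-d;s=-s;n=-n;t=-t
    e=s.max();k=s>e-.045
    # straight sides: between 11 and 41 mm from end
    kk=(s<e-.012)&(s>e-.04);A=t[kk&(t>np.median(t[kk]))];
    tm=(t[k].max()+t[k].min())/2
    # refine direction from sides
    out=[]
    for sg in (1,-1):
        m=kk&(sg*(t-tm)>.010);f=np.polyfit(s[m],t[m],1);out.append(f)
    sl=(out[0][0]+out[1][0])/2
    d2=d+sl*n;d2/=np.linalg.norm(d2)
    c0=q[:,:2].mean(0)+d*(e-.026)+n*((np.polyval(out[0],e-.026)+np.polyval(out[1],e-.026))/2)
    print("n",len(q),"loop c",c0.round(4),"loopdir az",np.degrees(np.arctan2(d2[1],d2[0])).round(1),"pca az",np.degrees(np.arctan2(d[1],d[0])).round(1),"len",np.ptp(s).round(4),"loop width",np.ptp(t[k]).round(4),"z",np.percentile(q[:,2],[5,50,95]).round(4), "tipmid",(q[:,:2].mean(0)+d*s.min()).round(4))
    return c0
E
python3 - <<'E'
from clip import *
for n in ["side","scene","wrist"]: clipfit(dict(np.load(f"pics/i_{n}.npz")))
E
```

```text
n 373 loop c [0.4429 0.3249] loopdir az 79.2 pca az 81.7 len 0.1526 loop width 0.0452 z [0.0025 0.0085 0.0123] tipmid [0.4248 0.1996]
n 123 loop c [0.4431 0.3195] loopdir az 78.1 pca az 80.7 len 0.1455 loop width 0.0463 z [0.0035 0.0104 0.0139] tipmid [0.4237 0.2016]
n 2774 loop c [0.4431 0.3237] loopdir az 83.0 pca az 83.4 len 0.1601 loop width 0.0589 z [0.0021 0.0094 0.0112] tipmid [0.426  0.1907]
```

Run:
```python
from look import *
for t in ["b_w","c_w","h_wrist"]:
    c=dict(np.load(f"pics/{t}.npz"));c2=dict(c);c2["pose"]=c["mount"];p=cloud(c2)
    k=(c["z_map"]>0)&(p[...,2]<.03)&(p[...,2]>-.06)&(np.abs(p[...,1])<.06)&(np.abs(p[...,0])<.03)&(c["color"].max(-1)<110)
    for sg in (1,-1):
        q=p[k&(sg*p[...,1]>0)]
        print(t,sg,len(q),"zmax",np.percentile(q[:,2],[90,98,99.5]).round(4),"at tip y",q[q[:,2]>np.percentile(q[:,2],97)][:,1].min().round(4),q[q[:,2]>np.percentile(q[:,2],97)][:,1].max().round(4))
o=get_obs();plan(o,o["eef_pos"]+[0,0,.05],Rot(o),2)
o["eef_pos"]=o["eef_pos"]+[0,0,.05];plan(o,[.443,.3235,.14],down(80.5),7)
```

```text
b_w 1 4670 zmax [-0.0171 -0.0087 -0.006 ] at tip y 0.0423 0.0492
b_w -1 4703 zmax [-0.017  -0.0085 -0.0057] at tip y -0.049 -0.0422
c_w 1 7397 zmax [-0.0107  0.0017  0.0096] at tip y 0.0004 0.033
c_w -1 7270 zmax [-0.0119  0.0011  0.0085] at tip y -0.0337 -0.0001
h_wrist 1 6582 zmax [-0.0192 -0.0018  0.0024] at tip y 0.0093 0.023
h_wrist -1 9939 zmax [-0.002   0.0206  0.0277] at tip y -0.0211 -0.0007
N 2 row [0.064, 0.408, -0.281, 0.0, 0.0, 0.0]
N 7 row [0.042, 0.197, 0.066, 0.779, -0.17, 0.089]
```

Call:
send_rows(
  increments=[
    [[0.06,0.41,-0.28,0,0,0],[0.06,0.41,-0.28,0,0,0],[0.04,0.2,0.07,0.78,-0.17,0.09],[0.04,0.2,0.07,0.78,-0.17,0.09],[0.04,0.2,0.07,0.78,-0.17,0.09],[0.04,0.2,0.07,0.78,-0.17,0.09],[0.04,0.2,0.07,0.78,-0.17,0.09],[0.04,0.2,0.07,0.78,-0.17,0.09]],
  ],
  grip=0.25,
)

```text
clock: 12.05
eef_pos: [0.4359, 0.3214, 0.1406]
tool_rot: [0.758, 0.649, 0.053, 0.04]
ft_force: [0.5, 0.5, 0.1]
grip_width: 0.064
```

Run:
```python
from look import *
o=get_obs();plan(o,[.443,.3235,.14],down(80.5),2)
```

```text
N 2 row [0.031, 0.066, 0.013, 0.375, -0.084, 0.032]
```

Call:
send_rows(
  increments=[
    [[0.03,0.07,0.01,0.38,-0.08,0.03],[0.03,0.07,0.01,0.38,-0.08,0.03],[0,0,0,0,0,0]],
  ],
)

```text
clock: 12.42
eef_pos: [0.4438, 0.3228, 0.1386]
tool_rot: [0.763, 0.646, 0.0, 0.001]
ft_force: [0.4, -0.1, 0.0]
grip_width: 0.064
```

Run:
```python
from look import *
from clip import *
o,C=look("j",[("wrist",None)])
clipfit(C["wrist"])
```

```text
12.425 [0.4438 0.3228 0.1386] x [ 0.165  0.986 -0.001] y [ 0.986 -0.165  0.001] z [ 0.001 -0.001 -1.   ] gw 0.064 F [ 0.4 -0.1  0. ] T [0.02 0.01 0.01] q [ 0.63  0.4  -0.04  1.13 -0.    2.37]
n 2476 loop c [0.4434 0.3246] loopdir az 80.0 pca az 81.7 len 0.1554 loop width 0.0464 z [0.0066 0.0105 0.012 ] tipmid [0.4249 0.1965]
```

View pics/j_wrist.png

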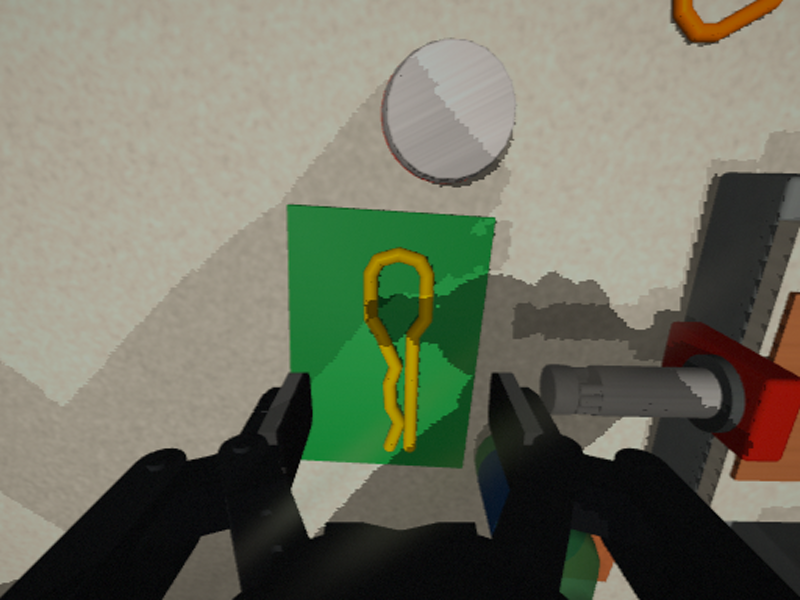

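The clip sits centred under the jaws (loop at (400,290), leg straight along the tool). Descend.

Call:
send_rows(
  increments=[
    [[0.03,-0.01,0.6,0,0,0],[0,0,0.6,0,0,0],[0,0,0.6,0,0,0],[0,0,0.45,0,0,0],[0,0,0.2,0,0,0],[0,0,0.11,0,0,0],[0,0,0,0,0,0]],
  ],
)

```text
clock: 13.35
eef_pos: [0.4421, 0.3248, 0.0122]
tool_rot: [0.763, 0.647, 0.001, 0.001]
ft_force: [-0.6, 0.2, 0.2]
grip_width: 0.0647
```

Run:
```python
from look import *
o,C=look("k",[("wrist",None)])
```

```text
13.35 [0.4421 0.3248 0.0122] x [0.163 0.987 0.   ] y [ 0.987 -0.163  0.002] z [ 0.002  0.    -1.   ] gw 0.0647 F [-0.6  0.2  0.2] T [-0.01 -0.01 -0.01] q [ 0.63  0.54 -0.2   0.84 -0.    2.37]
```

View pics/k_wrist.png

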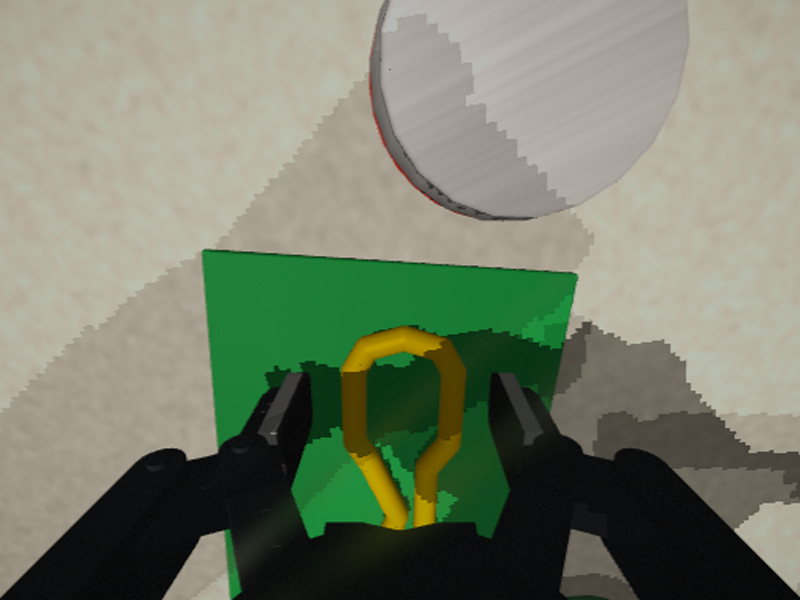

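Call:
send_rows(
  increments=[
    [[0,0,0.08,0,0,0],[0,0,0.03,0,0,0],[0,0,0,0,0,0],[0,0,0,0,0,0],[0,0,0,0,0,0]],
  ],
  grip=0.8,
)

```text
clock: 14.02
eef_pos: [0.443, 0.3254, 0.0093]
tool_rot: [0.763, 0.647, 0.002, 0.0]
ft_force: [-3.2, -2.3, 15.7]
grip_width: 0.0424
```

Run:
```python
from look import *
o,C=look("l",[("wrist",None)])
```

```text
14.025 [0.443  0.3254 0.0093] x [0.163 0.987 0.003] y [ 0.987 -0.163  0.003] z [ 0.004  0.002 -1.   ] gw 0.0424 F [-3.2 -2.3 15.7] T [-0.47  1.04  0.13] q [ 0.63  0.54 -0.2   0.83 -0.    2.37]
```

View pics/l_wrist.png

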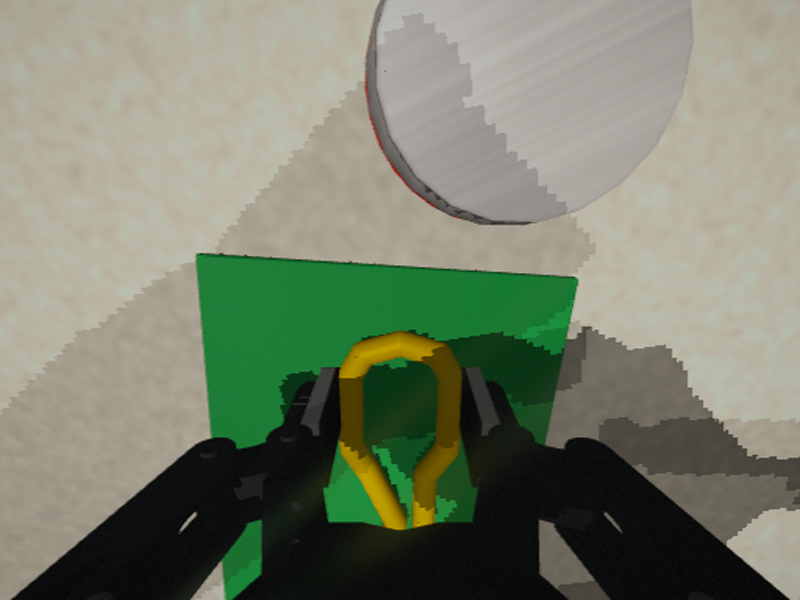

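Call:
send_rows(
  increments=[
    [[0,0,-0.1,0,0,0],[0,0,-0.2,0,0,0],[0,0,-0.4,0,0,0],[0,0,-0.6,0,0,0],[0,0,-0.6,0,0,0],[0,0,-0.6,0,0,0],[0,0,0,0,0,0]],
  ],
)

```text
clock: 14.95
eef_pos: [0.4436, 0.3258, 0.134]
tool_rot: [0.763, 0.647, 0.003, 0.001]
ft_force: [0.8, -0.8, -2.2]
grip_width: 0.0424
```

```bash
cat > held.py <<'E'
from look import *
def held(o,C):
    M=Rot(o).as_matrix()
    for n in C:
        c=C[n];p=cloud(c);cl=c["color"].astype(int);q=(p-o["eef_pos"])@M
        y=(cl[...,0]>cl[...,2]*1.8)&(cl[...,1]>cl[...,2]*1.5)&(cl[...,0]>60)&(cl[...,1]>.6*cl[...,0])&(np.abs(q[...,1])<.04)&(q[...,0]>-.16)&(q[...,0]<.06)&(np.abs(q[...,2])<.05)
        q=q[y];print(n,len(q))
        for a in np.arange(-.14,.05,.02):
            k=(q[:,0]>a)&(q[:,0]<a+.02)
            if k.sum()>3: print(round(a,2),k.sum(),"y",np.percentile(q[k][:,1],[3,97]).round(4),"z",np.percentile(q[k][:,2],[5,50,95]).round(4))
E
python3 - <<'E'
from held import *
o,C=look("m",[("side",(130,170,330,320)),("scene",(230,70,390,190))])
held(o,C)
E
```

```text
14.95 [0.4436 0.3258 0.134 ] x [0.163 0.987 0.004] y [ 0.987 -0.163  0.005] z [ 0.006  0.003 -1.   ] gw 0.0424 F [ 0.8 -0.8 -2.2] T [ 0.03 -0.   -0.03] q [ 0.63  0.4  -0.05  1.11 -0.    2.37]
side 290
-0.14 9 y [-0.0079  0.011 ] z [0.0003 0.0026 0.0047]
-0.12 47 y [-0.0078  0.012 ] z [-0.0013  0.0011  0.0042]
-0.1 47 y [-0.0078  0.0119] z [-0.002   0.0011  0.0047]
-0.08 52 y [-0.0084  0.0124] z [-0.0012  0.0009  0.0052]
-0.06 53 y [-0.0097  0.0124] z [-0.0018  0.0004  0.0034]
-0.04 18 y [-0.0138  0.0107] z [-0.002   0.0005  0.0028]
0.0 43 y [-0.0209  0.0198] z [-0.0024  0.0003  0.0027]
0.02 21 y [-0.0136  0.0123] z [-0.0031  0.0006  0.0048]
scene 134
-0.14 8 y [-0.0064  0.0107] z [-0.0034  0.0001  0.0033]
-0.12 19 y [-0.0026  0.0117] z [-0.0031 -0.0004  0.0019]
-0.1 19 y [-0.0068  0.0128] z [-0.0023 -0.0004  0.0017]
-0.08 21 y [-0.0085  0.0119] z [-0.0031  0.0014  0.005 ]
-0.06 22 y [-0.0108  0.012 ] z [-0.003  -0.0001  0.0032]
-0.04 19 y [-0.0206  0.019 ] z [-0.0025 -0.0001  0.0026]
-0.02 12 y [-0.0197  0.0181] z [-0.0023 -0.0001  0.0034]
0.0 14 y [-0.0181 -0.0039] z [-0.0023  0.0006  0.0041]
```

View pics/m_side.png

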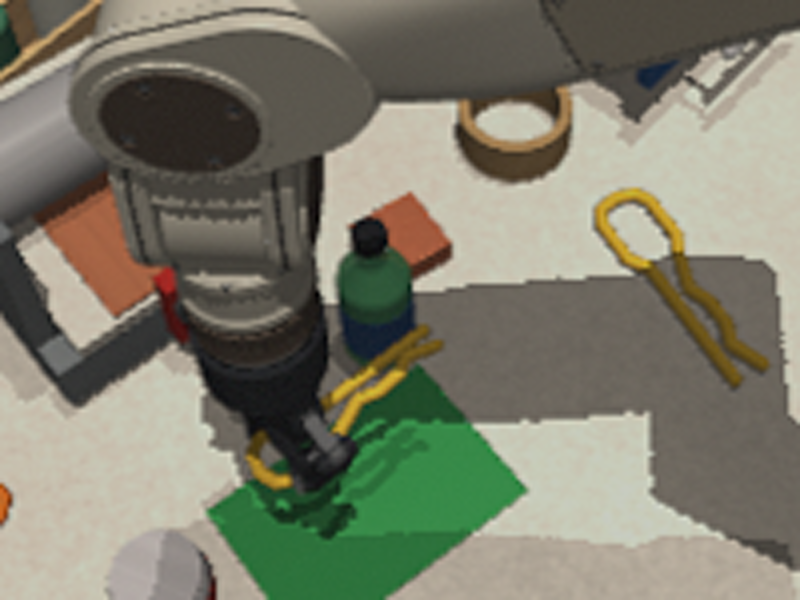

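Run:
```python
from h import *
for n in ["scene","side"]:
    c=dict(np.load(f"pics/a_{n}.npz"));p=cloud(c);cl=c["color"].astype(int)
    B=(p[...,0]>.4)&(p[...,0]<.75)&(p[...,1]>-.40)&(p[...,1]<-.06)
    a=np.radians(-2.7);dx=np.array([np.cos(a),np.sin(a)]);dy=np.array([-dx[1],dx[0]])
    o=np.array([.578,-.232]);L=np.stack([(p[...,:2]-o)@dx,(p[...,:2]-o)@dy],-1)
    fl=B&(np.abs(p[...,2]-.07)<.004)&(cl[...,0]>cl[...,2]*1.25)
    f=L[fl];print(n,"floor z",np.median(p[fl][:,2]),"x",np.percentile(f[:,0],[1,99]),"y",np.percentile(f[:,1],[1,99]))
    w=B&(np.abs(p[...,2]-.098)<.004)&(cl[...,0]>cl[...,2]*1.25);f=L[w]
    print(" wall top x",np.percentile(f[:,0],[1,99]),"y",np.percentile(f[:,1],[1,2,5,95,98,99]))
    cb=B&(np.abs(p[...,2]-.12)<.005)&(np.ptp(cl,axis=-1)<25);f=L[cb];print(" cab x",np.percentile(f[:,0],[.3,1,2]),"y",np.percentile(f[:,1],[1,99]),)
    bl=B&(cl[...,2]>cl[...,0]*1.8)&(p[...,2]>.09);f=L[bl];print(" panel x",np.percentile(f[:,0],[2,98]),"y",np.percentile(f[:,1],[1,99]))
    h=(np.abs(p[...,2]-.09)<.01)&(L[...,0]<-.145)&(L[...,0]>-.2)&(np.abs(L[...,1])<.1);f=L[h];print(" handle",len(f),np.percentile(f[:,0],[5,50,95]) if len(f) else 0,np.percentile(f[:,1],[2,98]) if len(f) else 0)
    # panel edge angle
    q=p[bl][:,:2];d=np.linalg.svd(q-q.mean(0))[2][0];print(" ang",np.degrees(np.arctan2(*(d*np.sign(d[1]))[::-1])))
    q=p[cb][:,:2];r=cv2.minAreaRect(q.astype(np.float32)*1000);print(" cab",r)
```

```text
scene floor z 0.06967684893026527 x [-0.1046035   0.01516804] y [-0.09560844  0.0973175 ]
 wall top x [-0.11144575  0.02358864] y [-0.10593911 -0.10579763 -0.10525448  0.10196297  0.10332049  0.1038402 ]
 cab x [0.03561373 0.03665562 0.03782155] y [-0.11961774  0.11721822]
 panel x [-0.12432213 -0.1117502 ] y [-0.11572721  0.11090326]
 handle 192 [-0.16425737 -0.15770518 -0.14935647] [-0.0628419  0.0605545]
 ang 87.41131164681468
 cab ((683.3412475585938, -237.6251220703125), (240.78091430664062, 142.20323181152344), 87.7240982055664)
side floor z 0.0681240690879254 x [-0.09015181  0.05727562] y [-0.09965259  0.10661015]
 wall top x [-0.10882283  0.0401585 ] y [-0.10415116 -0.10353753 -0.10320071  0.10748354  0.10793565  0.10807087]
 cab x [0.03377039 0.03492472 0.0358533 ] y [-0.11719877  0.12125502]
 panel x [-0.12617333 -0.1136894 ] y [-0.10967808  0.11750088]
 handle 111 [-0.16552482 -0.16179152 -0.15044194] [-0.05648873  0.06424143]
 ang 87.27251942431764
 cab ((678.5134887695312, -234.552490234375), (246.73171997070312, 138.86293029785156), 88.90594482421875)
```

Run:
```python
from look import *
o=get_obs();q=o["eef_pos"]+[0,0,.09]
o["eef_pos"]=q;r=plan(o,[.5403,-.180,.20],down(87.3),12)
```

```text
N 12 row [-0.818, 0.256, 0.035, 0.0, 0.0, -0.056]
```

Call:
send_rows(
  increments=[
    [[0,0,-0.9,0,0,0],[0,0,-0.9,0,0,0],[-0.6,0.19,0.02,0,0,-0.06],[-0.82,0.25,0.02,0,0,-0.06],[-0.82,0.25,0.02,0,0,-0.06],[-0.82,0.25,0.02,0,0,-0.06],[-0.82,0.25,0.02,0,0,-0.06],[-0.82,0.25,0.02,0,0,-0.06]],
  ],
)

```text
clock: 16.05
eef_pos: [0.4801, 0.0805, 0.2135]
tool_rot: [0.742, 0.671, -0.001, -0.001]
ft_force: [-0.0, -0.4, -1.1]
grip_width: 0.0421
```

Call:
send_rows(
  increments=[
    [[-0.82,0.25,0.02,0,0,-0.06],[-0.82,0.25,0.02,0,0,-0.06],[-0.82,0.25,0.02,0,0,-0.06],[-0.82,0.25,0.02,0,0,-0.06],[-0.82,0.25,0.02,0,0,-0.06],[-0.7,0.2,0.02,0,0,-0.06],[-0.3,0.1,0,0,0,0],[0,0,0,0,0,0]],
  ],
)

```text
clock: 17.05
eef_pos: [0.5391, -0.1782, 0.208]
tool_rot: [0.721, 0.693, -0.0, -0.001]
ft_force: [-0.3, 0.2, -1.4]
grip_width: 0.0424
```

Run:
```python
from held import *
o,C=look("n",[("wrist",None),("scene",(110,170,350,350))])
held(o,C)
plan(o,[.5403,-.180,.14],down(87.3),2)
c=C["wrist"];p=cloud(c);cl=c["color"].astype(int)
a=np.radians(-2.7);dx=np.array([np.cos(a),np.sin(a)]);dy=np.array([-dx[1],dx[0]])
og=np.array([.578,-.232]);L=np.stack([(p[...,:2]-og)@dx,(p[...,:2]-og)@dy],-1)
B=(np.abs(L)<.2).all(-1)
fl=B&(np.abs(p[...,2]-.07)<.004)&(cl[...,0]>cl[...,2]*1.25);f=L[fl];print("floor",np.median(p[fl][:,2]),np.percentile(f,[1,99],axis=0))
w=B&(np.abs(p[...,2]-.098)<.004)&(cl[...,0]>cl[...,2]*1.25);f=L[w];print("wall",np.percentile(f,[1,99],axis=0))
```

```text
17.05 [ 0.5391 -0.1782  0.208 ] x [0.04  0.999 0.001] y [ 0.999 -0.04  -0.002] z [-0.002  0.001 -1.   ] gw 0.0424 F [-0.3  0.2 -1.4] T [ 0.03 -0.01  0.01] q [-0.32  0.39  0.13  1.32  0.    1.29]
wrist 4434
-0.06 676 y [-0.0097  0.0133] z [-0.0024 -0.0011  0.0016]
-0.04 1025 y [-0.019   0.0189] z [-0.0025 -0.0012  0.0023]
-0.02 889 y [-0.0207  0.0213] z [-0.0027 -0.0014  0.0009]
0.0 1314 y [-0.0199  0.0205] z [-0.0027 -0.0015  0.0008]
0.02 530 y [-0.0134  0.0138] z [-0.0025 -0.0004  0.0027]
scene 318
-0.14 11 y [-0.0073  0.0131] z [-0.0024 -0.0001  0.003 ]
-0.12 56 y [-0.0049  0.0134] z [-0.0036 -0.0016  0.0018]
-0.1 54 y [-0.0061  0.0141] z [-0.0039 -0.0015  0.0006]
-0.08 54 y [-0.0073  0.0143] z [-0.0038 -0.0018  0.0005]
-0.06 52 y [-0.0079  0.0146] z [-0.0045 -0.0021  0.0009]
-0.04 51 y [-0.017   0.0201] z [-0.0032 -0.0014  0.0006]
-0.02 36 y [-0.0186  0.0225] z [-0.0042 -0.002   0.0012]
N 2 row [-0.018, 0.013, 0.68, -0.005, -0.003, 0.021]
floor 0.06941583888138841 [[-0.10485662 -0.09937468]
 [ 0.04565114  0.09370625]]
wall [[-0.11092563 -0.1056741 ]
 [ 0.03522142  0.10403542]]
```

View pics/n_wrist.png

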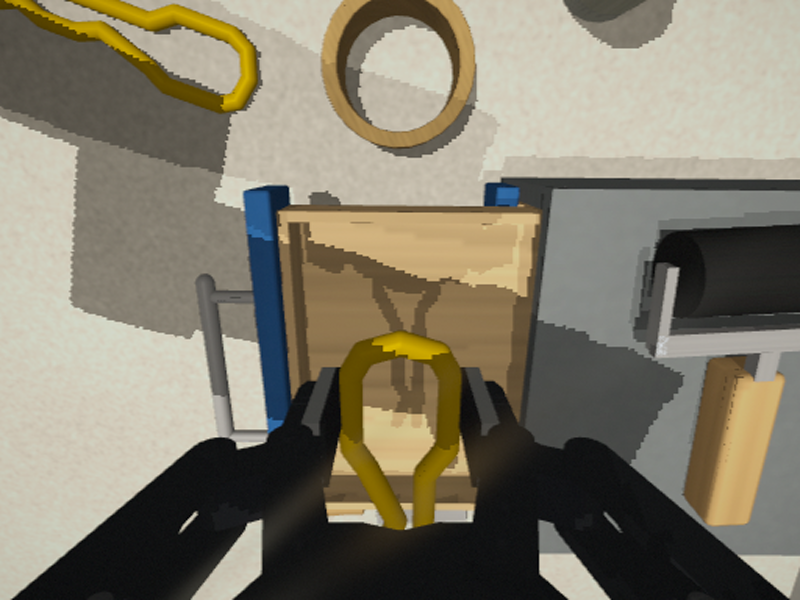

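View pics/n_scene.png

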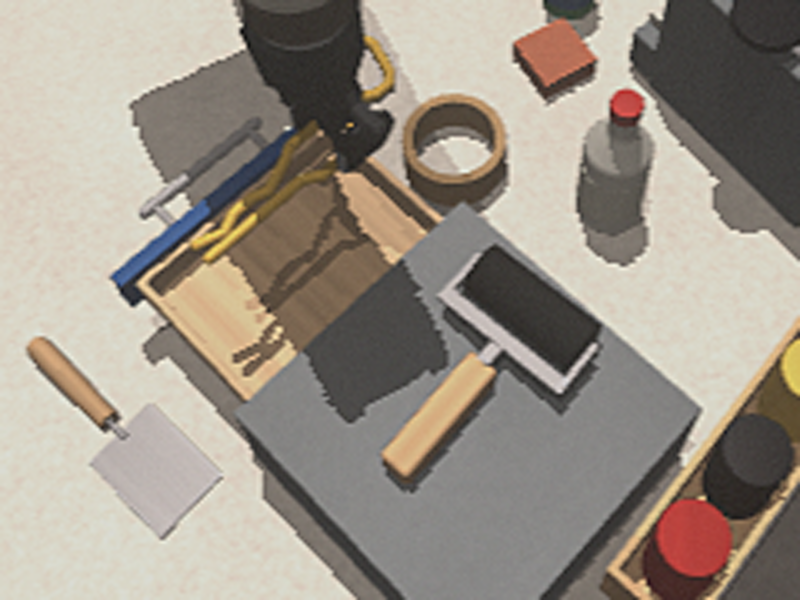

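The clip is level (within ~2 mm over its length) over the open drawer, inside its walls. Lower it.

Call:
send_rows(
  increments=[
    [[-0.03,0.02,0.5,0,0,0.04],[0,0,0.6,0,0,0],[0,0,0.6,0,0,0],[0,0,0.5,0,0,0],[0,0,0.2,0,0,0],[0,0,0.12,0,0,0],[0,0,0,0,0,0]],
  ],
)

```text
clock: 18.02
eef_pos: [0.5411, -0.1792, 0.0841]
tool_rot: [0.723, 0.691, 0.0, 0.001]
ft_force: [0.5, -0.2, -1.0]
grip_width: 0.0424
```

Run:
```python
from held import *
o,C=look("p",[("scene",(110,170,350,350))])
```

```text
18.025 [ 0.5411 -0.1792  0.0841] x [ 0.045  0.999 -0.   ] y [ 0.999 -0.045  0.002] z [ 0.002 -0.001 -1.   ] gw 0.0424 F [ 0.5 -0.2 -1. ] T [ 0.03 -0.04 -0.02] q [-0.32  0.49 -0.06  1.02  0.    1.3 ]
```

View pics/p_scene.png

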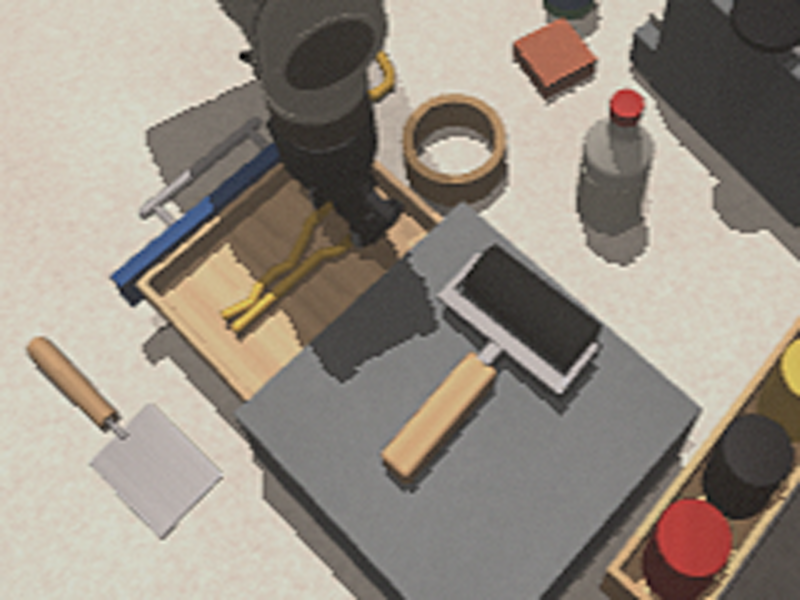

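Lower 6 mm more until it lies on the floor, then open.

Call:
send_rows(
  increments=[
    [[0,0,0.06,0,0,0],[0,0,0.06,0,0,0],[0,0,0.02,0,0,0],[0,0,0,0,0,0]],
  ],
)

```text
clock: 18.58
eef_pos: [0.5408, -0.1795, 0.0766]
tool_rot: [0.723, 0.691, 0.0, 0.0]
ft_force: [-0.2, -0.0, -1.7]
grip_width: 0.0424
```

Call:
send_rows(
  increments=[
    [[0,0,0.01,0,0,0],[0,0,0,0,0,0],[0,0,0,0,0,0]],
  ],
  grip=0.25,
)

```text
clock: 18.95
eef_pos: [0.5409, -0.1795, 0.0763]
tool_rot: [0.723, 0.691, 0.0, 0.001]
ft_force: [-0.6, 0.2, -1.0]
grip_width: 0.0641
```

Call:
send_rows(
  increments=[
    [[0,0,-0.15,0,0,0],[0,0,-0.4,0,0,0],[0,0,-0.6,0,0,0],[0,0,-0.8,0,0,0],[0,0,-0.8,0,0,0],[0,0,0,0,0,0]],
  ],
)

```text
clock: 19.7
eef_pos: [0.543, -0.1802, 0.2184]
tool_rot: [0.723, 0.691, 0.002, 0.004]
ft_force: [0.8, -0.4, 0.2]
grip_width: 0.0639
```

Run:
```python
from held import *
from clip import *
o,C=look("q",[("wrist",None),("scene",(110,170,350,350)),("side",(200,90,380,220))])
for c in C.values():
    clipfit(c,(.066,.1),(.46,.64,-.34,-.12))
    p=cloud(c);
```

```text
19.7 [ 0.543  -0.1802  0.2184] x [ 0.045  0.999 -0.003] y [ 0.999 -0.045  0.01 ] z [ 0.01  -0.003 -1.   ] gw 0.0639 F [ 0.8 -0.4  0.2] T [0.   0.02 0.03] q [-0.32  0.39  0.15  1.33  0.    1.3 ]
n 5336 loop c [ 0.5091 -0.3098] loopdir az -124.8 pca az -86.3 len 0.2147 loop width 0.1388 z [0.0686 0.0759 0.0888] tipmid [ 0.5294 -0.1193]
n 360 loop c [ 0.542  -0.1832] loopdir az 90.0 pca az 88.8 len 0.1481 loop width 0.0493 z [0.0709 0.0778 0.0805] tipmid [ 0.5396 -0.3053]
n 220 loop c [ 0.5409 -0.18  ] loopdir az 87.5 pca az 88.5 len 0.1578 loop width 0.049 z [0.0677 0.0749 0.0788] tipmid [ 0.5378 -0.3117]
```

View pics/q_wrist.png

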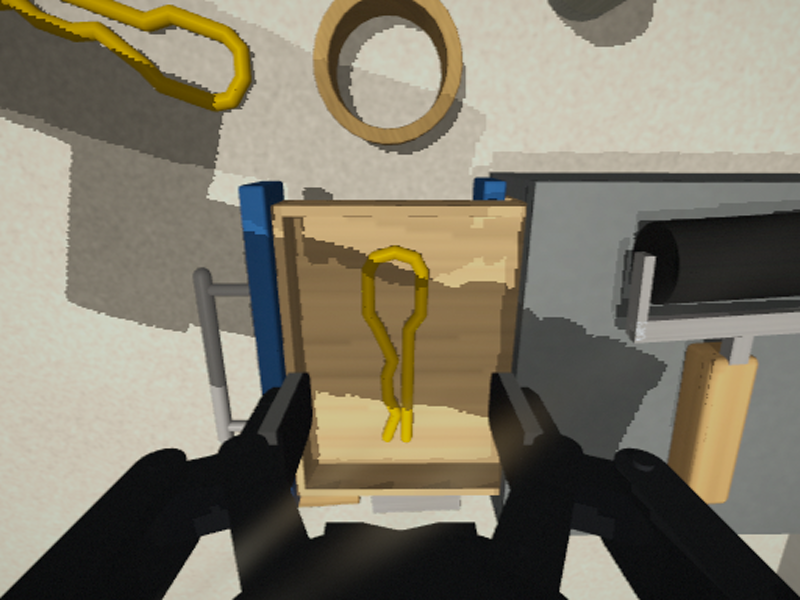

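View pics/q_scene.png

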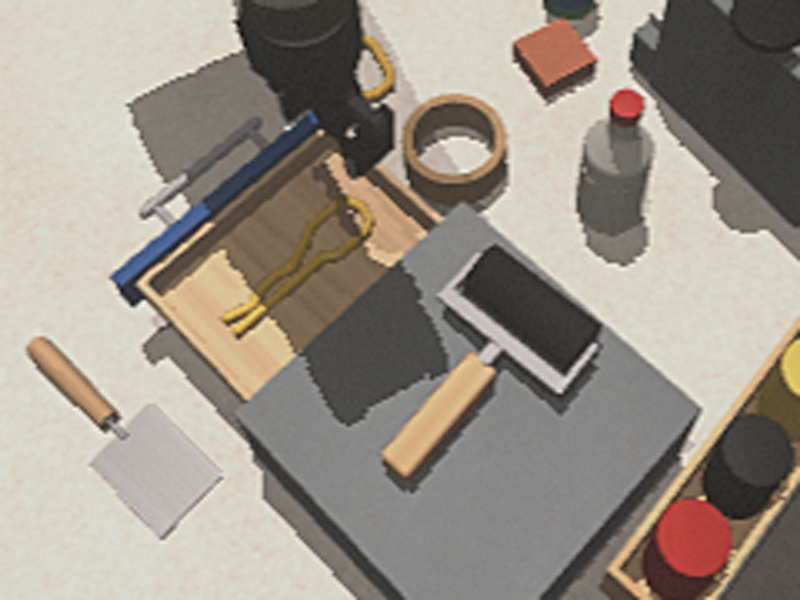

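The clip lies flat in the drawer (loop (395,280), tips (395,440) in the wrist view), well inside the walls. Now go to the front of the handle with fingers shut.

Run:
```python
from look import *
o=get_obs();plan(o,[.372,-.2222,.20],down(87.3),4)
o["eef_pos"]=np.array([.372,-.2222,.20]);o["tool_rot"]=down(87.3).as_quat()
plan(o,[.372,-.2222,.082],down(87.3),3)
```

```text
N 4 row [-0.253, -0.83, 0.066, 0.0, -0.0, 0.003]
N 3 row [0.0, 0.0, 0.787, 0.0, 0.0, 0.0]
```

Call:
send_rows(
  increments=[
    [[-0.25,-0.83,0.06,0,0,0],[-0.25,-0.83,0.06,0,0,0],[-0.25,-0.83,0.06,0,0,0],[-0.25,-0.83,0.06,0,0,0],[0,0,0,0,0,0],[0,0,0,0,0,0]],
  ],
  grip=1.0,
)

```text
clock: 20.6
eef_pos: [0.3726, -0.2218, 0.2009]
tool_rot: [0.723, 0.691, 0.0, 0.0]
ft_force: [0.1, 0.7, 0.2]
grip_width: 0.0004
```

Call:
send_rows(
  increments=[
    [[0,0,0.8,0,0,0],[0,0,0.8,0,0,0],[0,0,0.75,0,0,0],[0,0,0,0,0,0]],
  ],
)

```text
clock: 21.1
eef_pos: [0.3713, -0.2202, 0.0813]
tool_rot: [0.722, 0.691, -0.001, -0.003]
ft_force: [-1.2, -0.9, 0.8]
grip_width: 0.0002
```

Run:
```python
from held import *
o,C=look("r",[("wrist",None),("scene",(110,150,350,330))])
```

```text
21.1 [ 0.3713 -0.2202  0.0813] x [0.044 0.999 0.003] y [ 0.999 -0.044 -0.005] z [-0.005  0.003 -1.   ] gw 0.0002 F [-1.2 -0.9  0.8] T [ 0.   -0.01 -0.06] q [-0.54  0.26 -0.42  0.9   0.    1.08]
```

View pics/r_wrist.png

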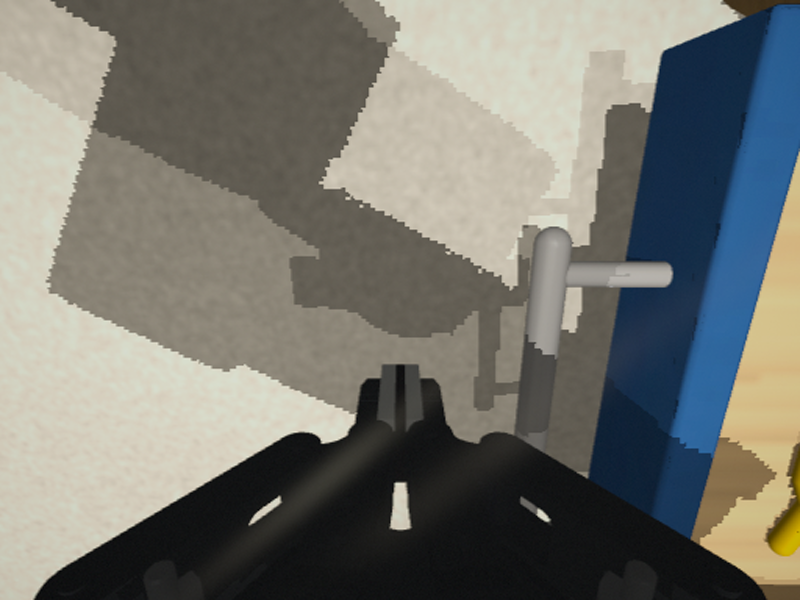

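View pics/r_scene.png

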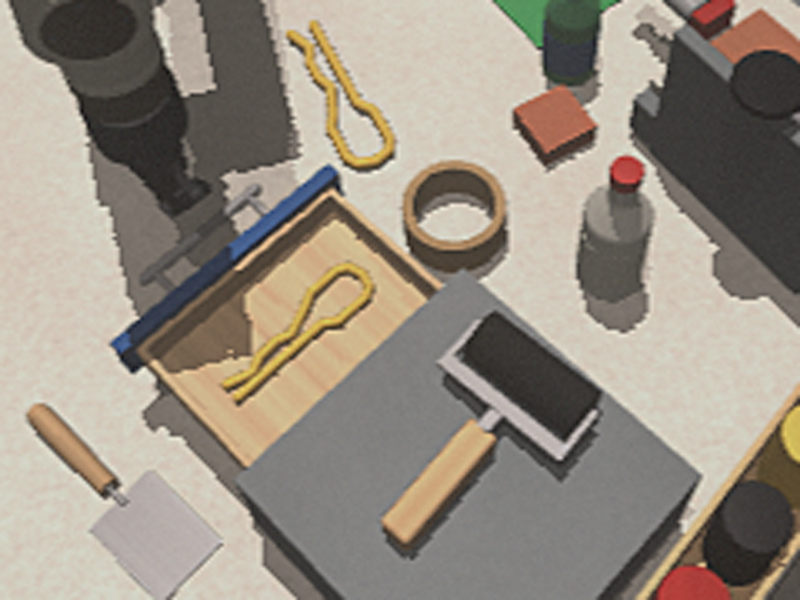

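Call:
send_rows(
  increments=[
    [[0,0.15,0,0,0,0],[0,0.15,0,0,0,0],[0,0.15,0,0,0,0],[0,0.15,0,0,0,0],[0,0.15,0,0,0,0],[0,0.15,0,0,0,0],[0,0.2,0,0,0,0],[0,0.2,0,0,0,0]],
  ],
)

```text
clock: 22.2
eef_pos: [0.4382, -0.2249, 0.0839]
tool_rot: [0.723, 0.691, 0.0, 0.0]
ft_force: [-0.6, -0.4, 0.1]
grip_width: 0.0003
```

Call:
send_rows(
  increments=[
    [[0,0.2,0,0,0,0],[0,0.2,0,0,0,0],[0,0.2,0,0,0,0],[0,0.2,0,0,0,0],[0,0.2,0,0,0,0],[0,0.2,0,0,0,0],[0,0.15,0,0,0,0],[0,0.1,0,0,0,0]],
  ],
)

```text
clock: 23.2
eef_pos: [0.5106, -0.228, 0.0841]
tool_rot: [0.723, 0.691, 0.0, 0.0]
ft_force: [-1.6, -0.2, 0.6]
grip_width: -0.0002
```

Run:
```python
from held import *
o,C=look("s",[("scene",(110,150,350,330)),("side",(200,90,380,220))])
```

```text
23.2 [ 0.5106 -0.228   0.0841] x [ 0.045  0.999 -0.   ] y [ 0.999 -0.045  0.001] z [ 0.001 -0.    -1.   ] gw -0.0002 F [-1.6 -0.2  0.6] T [-0.08  0.21 -0.  ] q [-0.42  0.47 -0.09  1.01  0.    1.2 ]
```

View pics/s_scene.png

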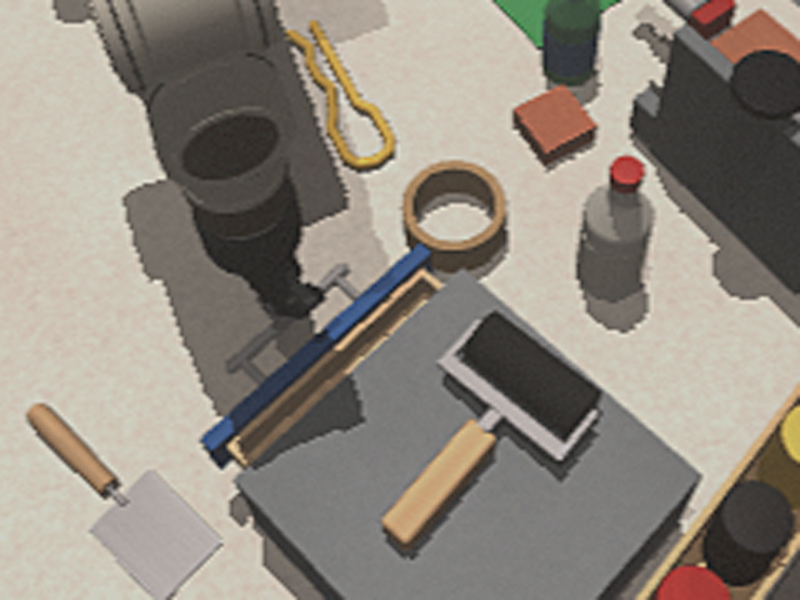

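Call:
send_rows(
  increments=[
    [[0,0.15,0,0,0,0],[0,0.15,0,0,0,0],[0,0.15,0,0,0,0],[0,0.1,0,0,0,0],[0,0.06,0,0,0,0],[0,0,0,0,0,0]],
  ],
)

```text
clock: 24.05
eef_pos: [0.5411, -0.2296, 0.0842]
tool_rot: [0.723, 0.691, 0.0, 0.001]
ft_force: [-0.8, -1.0, -0.2]
grip_width: 0.0
```

```bash
cat > drw.py <<'E'
from held import *
def gap(C):
    a=np.radians(-2.7);dx=np.array([np.cos(a),np.sin(a)]);dy=np.array([-dx[1],dx[0]]);og=np.array([.578,-.232])
    for n,c in C.items():
        p=cloud(c);cl=c["color"].astype(int);L=np.stack([(p[...,:2]-og)@dx,(p[...,:2]-og)@dy],-1)
        bl=(cl[...,2]>cl[...,0]*1.8)&(p[...,2]>.095)&(np.abs(L[...,1])<.12)&(np.abs(L[...,0])<.2);f=L[bl]
        print(n,"panel top x",np.percentile(f[:,0],[2,98]).round(4),"cab edge .035")
E
python3 - <<'E'
from drw import *
o,C=look("t",[("scene",(110,150,350,330)),("side",(200,90,380,220))])
gap(C)
E
```

```text
24.05 [ 0.5411 -0.2296  0.0842] x [ 0.045  0.999 -0.001] y [ 0.999 -0.045  0.002] z [ 0.002 -0.001 -1.   ] gw 0.0 F [-0.8 -1.  -0.2] T [0.03 0.05 0.02] q [-0.4   0.52 -0.01  1.05  0.    1.21]
scene panel top x [0.0196 0.0287] cab edge .035
side panel top x [-0.0073  0.0324] cab edge .035
```

View pics/t_scene.png

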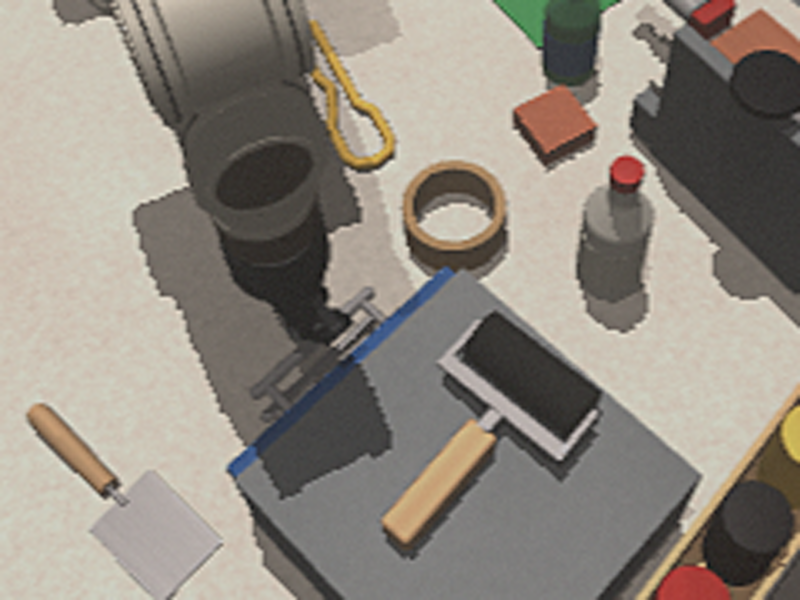

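Call:
send_rows(
  increments=[
    [[0,0.05,0,0,0,0],[0,0.05,0,0,0,0],[0,0,0,0,0,0]],
  ],
)

```text
clock: 24.52
eef_pos: [0.5436, -0.2297, 0.0841]
tool_rot: [0.723, 0.691, -0.001, -0.001]
ft_force: [-5.7, 0.0, 4.5]
grip_width: 0.0003
```

Call:
send_rows(
  increments=[
    [[0,0.04,0,0,0,0],[0,0,0,0,0,0]],
  ],
)

```text
clock: 24.78
eef_pos: [0.5438, -0.2297, 0.084]
tool_rot: [0.723, 0.691, -0.002, -0.002]
ft_force: [-9.9, 0.3, 6.5]
grip_width: 0.0002
```

Call:
send_rows(
  increments=[
    [[0,0.05,0,0,0,0],[0,0,0,0,0,0]],
  ],
)

```text
clock: 25.02
eef_pos: [0.5439, -0.2297, 0.084]
tool_rot: [0.723, 0.69, -0.004, -0.004]
ft_force: [-16.3, 0.7, 12.4]
grip_width: -0.0003
```

Call:
send_rows(
  increments=[
    [[0,-0.2,0,0,0,0],[0,-0.4,0,0,0,0],[0,-0.5,0,0,0,0],[0,0,-0.6,0,0,0],[0,0,-0.8,0,0,0],[0,-0.5,-0.6,0,0,0],[0,0,0,0,0,0]],
  ],
)

```text
clock: 25.9
eef_pos: [0.4711, -0.2271, 0.187]
tool_rot: [0.723, 0.691, 0.002, 0.003]
ft_force: [0.0, 0.1, 0.2]
grip_width: 0.0003
```

Run:
```python
from drw import *
o,C=look("u",[("scene",None),("side",None),("wrist",None)])
gap(C)
# scene change check against start: compare clouds of bystanders by pixel differences
for n in ["scene","side"]:
    a=np.load(f"pics/a_{n}.npz")["color"].astype(int);b=C[n]["color"].astype(int)
    d=np.abs(cv2.GaussianBlur(a.astype(np.float32),(0,0),1.5)-cv2.GaussianBlur(b.astype(np.float32),(0,0),1.5)).max(-1)
    cv2.imwrite(f"pics/diff_{n}.png",cv2.resize(np.clip(d*3,0,255).astype(np.uint8),(800,600)))
```

```text
25.9 [ 0.4711 -0.2271  0.187 ] x [ 0.046  0.999 -0.003] y [ 0.999 -0.046  0.007] z [ 0.007 -0.003 -1.   ] gw 0.0003 F [0.  0.1 0.2] T [-0.02 -0.04  0.03] q [-0.45  0.31 -0.04  1.21  0.    1.17]
scene panel top x [0.0211 0.0292] cab edge .035
side panel top x [0.0192 0.034 ] cab edge .035
wrist panel top x [0.0199 0.0344] cab edge .035
```

View pics/u_scene.png

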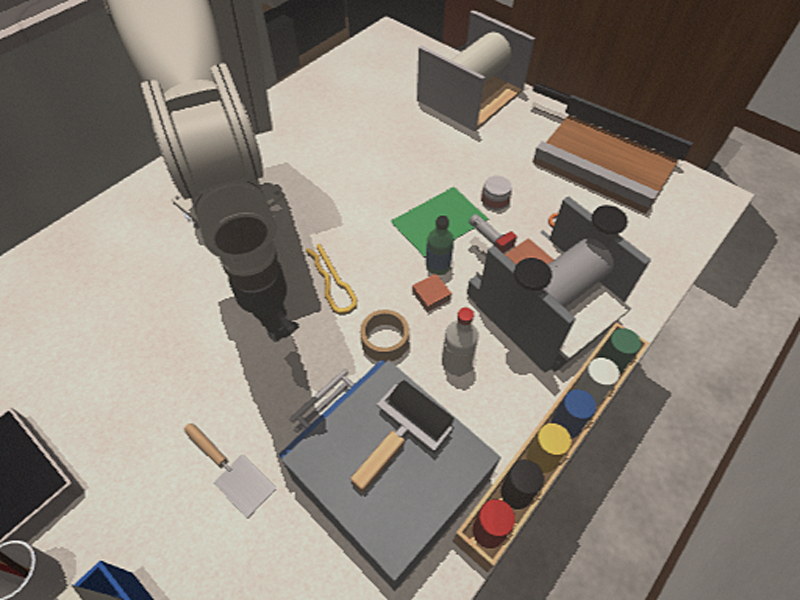

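View pics/u_side.png

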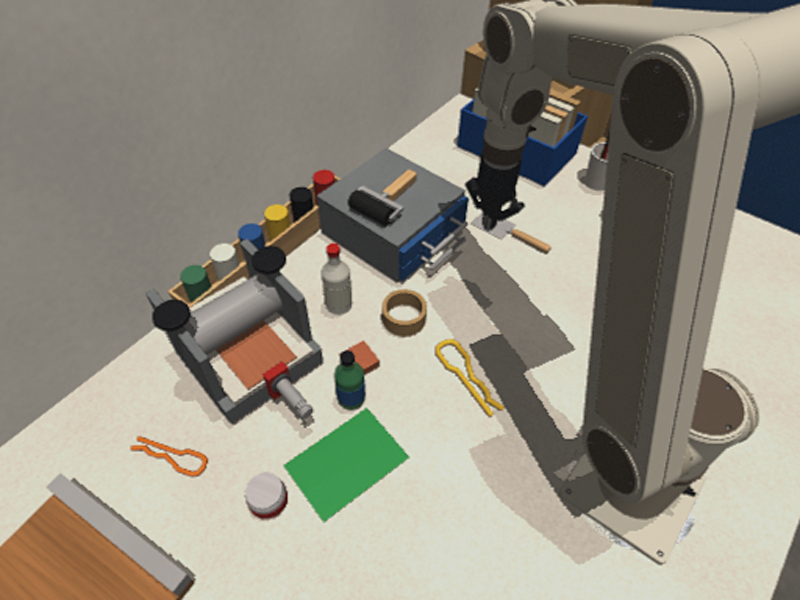

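View pics/diff_side.png

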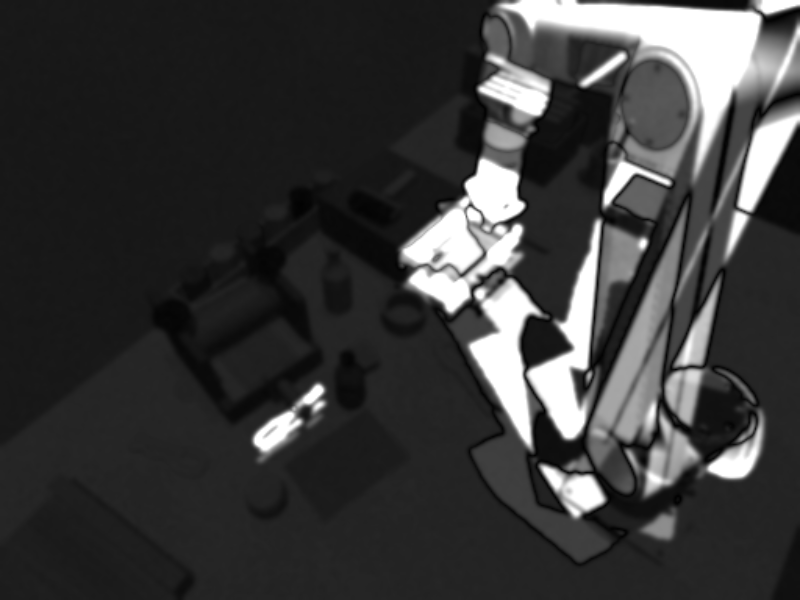

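View pics/u_wrist.png

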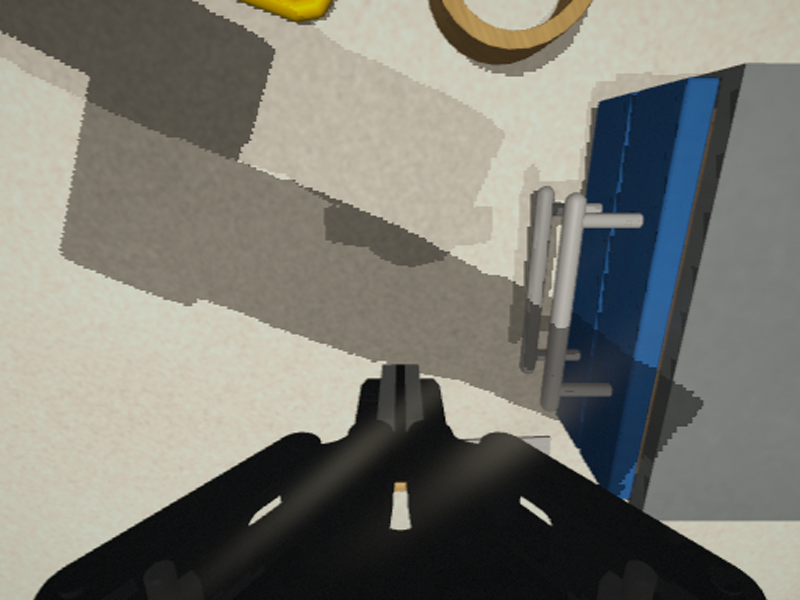

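Run:
```python
from h import *
a=np.radians(-2.7);dx=np.array([np.cos(a),np.sin(a)]);dy=np.array([-dx[1],dx[0]]);og=np.array([.578,-.232])
for n in ["wrist","side"]:
    c=dict(np.load(f"pics/u_{n}.npz"));p=cloud(c);cl=c["color"].astype(int);L=np.stack([(p[...,:2]-og)@dx,(p[...,:2]-og)@dy],-1)
    b=(cl[...,2]>cl[...,0]*1.6)&(np.abs(L[...,1])<.1)&(np.abs(L[...,0])<.1)
    for z0 in np.arange(.01,.115,.01):
        k=b&(p[...,2]>z0)&(p[...,2]<z0+.01)
        if k.sum()>20: print(n,round(z0,2),k.sum(),np.percentile(L[k][:,0],[5,50,95]).round(4))
```

```text
wrist 0.02 308 [0.0205 0.021  0.0215]
wrist 0.03 576 [0.0204 0.0209 0.0215]
wrist 0.04 611 [0.0204 0.0209 0.0214]
wrist 0.05 736 [0.0203 0.0208 0.0215]
wrist 0.06 857 [0.0204 0.0213 0.023 ]
wrist 0.07 972 [0.0201 0.0207 0.0213]
wrist 0.08 1159 [0.0201 0.0206 0.0212]
wrist 0.09 1351 [0.02   0.0206 0.0213]
wrist 0.1 2504 [0.02   0.0209 0.0333]
wrist 0.11 3230 [0.0213 0.0275 0.0336]
side 0.02 21 [0.019  0.0203 0.0221]
side 0.03 26 [0.0202 0.0215 0.0231]
side 0.04 51 [0.0195 0.021  0.0227]
side 0.05 62 [0.0193 0.0216 0.024 ]
side 0.06 47 [0.0195 0.0211 0.0227]
side 0.07 57 [0.0193 0.021  0.0232]
side 0.08 59 [0.0192 0.021  0.0223]
side 0.09 67 [0.0194 0.0211 0.0228]
side 0.1 179 [0.0207 0.0259 0.0334]
```

The upper drawer face is flush with the lower one to within 0.3 mm, so it is fully shut. The robot is touching nothing, and the bystanders are unmoved (the difference image shows only clip, drawer, arm and shadows). Handing in.

```bash
python3 -c "
from workcell import *
print(job_done())"
```

```text
the job is handed in; nothing more can be done
None
```

The clip is out of the pin and lying flat in the top drawer, and the drawer is fully shut. I handed the job in at about 26 s of the 67 s allowed.

- **Pull:** The clip hung about 13° loop-down, so I levelled it in the hole and pulled it straight out sideways with about 6 N.
- **Laying down and storing:** I laid it flat on the green mat and took it again across both sides of the loop. It then hung level to within about 2 mm, and I lowered it flat into the drawer. The wrist and scene views showed it lying inside the walls.
- **Drawer:** I pushed it shut by the handle until it reached its stop, with about 16 N sideways (about 20 N in all). In the last wrist view its face is flush with the lower drawer's face to within about 0.3 mm.
- **Everything else:** Comparing the side view before and after shows only the clip, drawer, arm and shadows changed. I looked at the scene view by eye only, and it agreed. The arm stood clear, with no force on it, at hand-in.

- **Not confirmed:** I could not see the clip once the drawer was shut.
- **Disagreement:** One clip-position fit, from the wrist camera over the drawer, was useless because it mixed in the wood colour. The other two cameras agreed to about 3 mm, so I used those.

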